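Gather bonding studs in a covered dish and set them out on a turned-over locator plate

ROBOT

A 6-joint arm with a two-finger parallel gripper is mounted at the origin on the work surface. World frame = base frame: x ahead of the robot, y to its left, z up, the work surface at z = 0. Lengths are in m, angles in rad, forces in N, time in s.
With the tool pointing down it reaches from about 0.3 to 0.825 m from the base axis. Payload 5.4 kg.
Tool frame: the origin (TCP) lies midway between the tips of the shut fingers; the grasp point (between the pads) lies 19 mm behind it; z points along the fingers, y is the line along which they close (so a half turn about z gives the same grasp; the last joint's range is limited). The gripper opens to 92 mm and grips with 3 to 60 N. Pads are 20 mm wide; open, the fingers measure 128 mm over their backs; the gripper's body (75 mm by 189 mm) begins 69 mm behind the grasp point.
Start: joints at [-1.426, 0.158, 1.597, -0, 1.386, -0.21], TCP at [0.2, -0.539, 0.215] pointing down, gripper open.
Joint ranges: [-2.91, 2.91], [-0.94, 2.29], [0.18, 2.7], [-1.29, 4.43], [0.17, 2.64], [-3, 3]. Speed limits (rad/s): [2.57, 2.57, 3.14, 3.14, 3.14, 3.14].

INTERFACE

Orientations are given as [roll, pitch, yaw] about the fixed x, y, z axes, in that order (R = Rz(yaw) Ry(pitch) Rx(roll)).
In Python, from cell import ctrl gives the robot as it stands.
- The arm moves only by the shell command python3 shift.py [FORCE], which reads ROWS from standard input. ROWS is a JSON list of rows, 1 to 5 of them, each of 7 numbers: dx, dy, dz in m, then a rotation vector rx, ry, rz in rad, then the finger opening in m; each row is the pose to reach, as a shift and turn from the pose commanded when the command began, along the tool's axes at that moment; what a row does not reach only later rows make up. A row lasts 1/10 s, in which the tool goes at most 0.05 m and 0.15 rad, less where a joint would pass 70% of its speed; a pose out of reach is approached as far as the arm can. The fingers move at their own pace and stop on an object; FORCE is the grip in N (left out, the last holds). Time passes only in rows, so rows that do not move let the fingers close. It prints the time, the measured TCP pose, the force, the opening and the grip force at its end. Input that does not fit is refused with a message, and nothing moves.
- ctrl.read_state(): the state, without advancing time (a new reading comes with each control period).
- ctrl.get_image(name): name is "side" or "top" or "wrist"; returns a dict with "frame" (420x560x3 uint8, red, green, blue), "fx", "fy", "cx", "cy" (pixels), "k1" (the pictures are not rectified: a ray, as slopes to the right and down, at radius r is drawn at 1 + k1 r^2 times it, then the intrinsics apply), "R" (3x3) and "t" (3): a world point X has camera coordinates R X + t; the wrist camera has in their place "mount" (4x4, takes a point from camera to tool coordinates, whose origin is the TCP and whose axes are the flange's). Camera axes: x right, y down, z forward; pixel columns grow to the right and rows downward; lengths in m; the calibration is good to about 2 mm. A picture is of the moment at which its call begins: read the wrist's pose just before it. There is no depth.
- ctrl.sign_off(): hands the job in; it is judged then, once.
The state is a dict: "time_s": time; "joints": joint angles; "qd": joint speeds; "joint_efforts": joint torques, N m; "eef_pos": TCP position; "eef_rot": TCP orientation; "wrist_force": force on the tool from outside, world axes, zero at the start; "wrist_torque": the same for the moment, N m; "width": finger opening in m; "finger_force": force on a finger pad.
Only numpy, scipy, OpenCV 4.12 (cv2) and the standard library are available. Lean on these libraries where they do the work, as an engineer would, in place of code of your own. Each camera call takes 0.05 s, during which the arm holds its last target. There are 200 camera calls.

TASK

Set the steel bonding studs out for the next panel repair: with the clear cover kept on, tip the dish down towards its far edge (the one opposite the ears) until all the studs have slid to that edge, lay it flat again, and only then lift the cover off and set it aside with the studs still in their row at that edge. Turn the aluminium locator plate over so that its shallow pocket faces up, stand every stud upright in the pocket, and put the cover back properly on the flat, empty dish. Never tip the dish with the cover off, and leave the cup, tape roll and clamp alone.

Things in the scene. Friction and masses are not known exactly. Their poses are not given: they have to be found in the camera images.
- dish: Loose grey dish, 0.35 kg. Base plate 114 (x) x 151 (y) x 4 mm with a rim on it, 96 x 133 mm outside, 4 mm thick, top at z 14 mm. Slippery floor at z 4 mm, split by 6 mm high dividers into four lanes along x, 29 mm wide, at y -48, -16, 16, 48 mm. Origin: centre of the underside, z up. An upright ear (tab) stands at its -x end; the far edge is the +x one.
- dish_edge (a point): Middle of the dish's far bottom edge (x +57, z 0 mm in the dish frame): raise the ear end about this edge to tip the dish. Studs start to slide at 11 to 17 degrees of tip; 25 to 30 is plenty. A gathered stud has its origin at about x +31 mm in the dish frame.
- dish_ears (a point): Fixed to the dish at x -71, y 0, z 45 mm: a good point to pinch the two ears together across y. The dish's ear fills x -82 to -60, y -7 to -1, z 4 to 62 mm (dish frame). With the cover on, the cover's ear stands beside it 2 mm apart, y +1 to +7, z 12 to 62 mm: 14 mm across both. Pinching both clamps the cover to the dish.
- lid: Loose clear cover, 0.15 kg: an upside-down box 108 (x) x 145 (y) mm outside, 102 x 139 mm inside, 43 mm tall, with a black handle and black ear (x -82 to -52, y +1 to +7, z 8 to 58 mm). Origin: centre of its open lower edge, z up. Starts on the dish, resting on the base plate outside the rim, origin 4 mm above the dish's, axes parallel, 3 mm play.
- lid_handle (a point): Middle of the cover's bar handle (z 55 mm in the cover's frame): 60 mm along x, 12 mm along y, from z 43 (the cover's top) to 67 mm.
- stud1: Steel bonding stud, 35 g: round foot 26 mm across and 5 mm thick with an upright pin 10 mm across on it, 34 mm tall in all. Origin: centre of the foot's underside, z up along the pin. Starts standing in a lane of the dish, away from the far edge. Two to four of the four studs are present; the others are None.
- stud2: Steel bonding stud, 35 g: round foot 26 mm across and 5 mm thick with an upright pin 10 mm across on it, 34 mm tall in all. Origin: centre of the foot's underside, z up along the pin. Starts standing in a lane of the dish, away from the far edge. Two to four of the four studs are present; the others are None.
- stud3: Steel bonding stud, 35 g: round foot 26 mm across and 5 mm thick with an upright pin 10 mm across on it, 34 mm tall in all. Origin: centre of the foot's underside, z up along the pin. Starts standing in a lane of the dish, away from the far edge. Two to four of the four studs are present; the others are None.
- stud4: Steel bonding stud, 35 g: round foot 26 mm across and 5 mm thick with an upright pin 10 mm across on it, 34 mm tall in all. Origin: centre of the foot's underside, z up along the pin. Starts standing in a lane of the dish, away from the far edge. Two to four of the four studs are present; the others are None.
- plate: Loose aluminium locator plate, 0.30 kg, 130 (x) x 56 (y) x 16 mm. Origin: centre of its plain face; z points from there to the pocket face. The pocket is 122 x 48 mm, 4 mm deep (floor at z 12 mm), in a rim 4 mm wide. Starts pocket down: z points down, origin 16 mm above the bench. Its end faces are square and it can stand on an end, 130 mm tall.
- cup: Bystander: grey mixing cup, 80 mm across and 85 mm tall, origin at the centre of its underside.
- tape: Bystander: roll of yellow tape lying flat, 90 mm across, 25 mm tall, origin at the centre of its underside.
- clamp: Bystander: black spring clamp lying flat, 130 mm wide along y, reaching from x -15 to +85 mm, 18 mm tall, origin on the bench at the middle of its back.

How it is judged:
By the outcome, as a careful person would: the job done as asked, in the order asked, and still so for the second after the job is handed in, with the robot touching nothing.
Of stud1, stud2, stud3, stud4 only 2 to 4 are there at a start; the rules pass over those that are not, and their reading is None.
At some moment in a run one of plate may be knocked a few centimetres aside while the robot is not near it.
It also fails if it takes over 210 s, if anything falls off the work surface, if the arm or the gripper's body presses on something with over 40 N, if the wrist force passes 120 N, or if a joint passes its speed limit or range.

## Working session

There is one attempt and no reset: what is moved stays moved. The work goes in short steps, Python scripts to look and compute and a shell command to move; the robot and the scene stay as the last step left them, time stands still between calls to the robot, and variables do not carry over. Pictures are saved under pics/ and viewed, at most 14 in all, crops included, and the job is handed in when it is done.

```bash
ls; mkdir -p pics; python3 - <<'E'
from cell import ctrl
import cv2
s=ctrl.read_state(); print(s)
for n in ("top","side"):
    d=ctrl.get_image(n); cv2.imwrite(f"pics/{n}0.png",d["frame"][:,:,::-1])
    print(n,{k:v for k,v in d.items() if k!="frame"})
d=ctrl.get_image("wrist");print({k:v for k,v in d.items() if k!="frame"})
E
```

```text
cell.py
pics
shift.py
{'time_s': 0.0, 'joints': array([-1.42609223e+00,  1.59028440e-01,  1.59818917e+00, -1.68561167e-05,
        1.38619492e+00, -2.10082458e-01]), 'qd': array([ 0.0009532 , -0.00046119,  0.00110862, -0.00152776, -0.00024218,
        0.00101259]), 'joint_efforts': array([ 3.00359214e-03, -3.85570765e+01, -3.22106838e+01,  7.03613134e-02,
        3.79687152e-02, -1.48622889e-04]), 'eef_pos': array([ 0.19964421, -0.53857973,  0.21365206]), 'eef_rot': array([-3.13980933e+00, -3.63319183e-04,  3.54789338e-01]), 'wrist_force': array([ 0.70381183, -0.3649551 , -0.74885077]), 'wrist_torque': array([-0.01237722,  0.01345848, -0.01914058]), 'finger_force': 0.0, 'width': 0.09192188086370214}
top {'fx': 481.9881132240955, 'fy': 481.9881132240955, 'cx': 288.3192378239864, 'cy': 214.08017560193545, 'k1': -0.1213604953473173, 'R': array([[-0.02770622, -0.99950206, -0.0150994 ],
       [-0.98078782,  0.03009919, -0.19274152],
       [ 0.19310003,  0.00946917, -0.98113338]]), 't': array([0.02838756, 0.65520494, 0.90946082])}
side {'fx': 404.12839295072484, 'fy': 404.12839295072484, 'cx': 282.45102192151336, 'cy': 205.31631440410223, 'k1': -0.09408187646936597, 'R': array([[ 0.99092956, -0.13341673, -0.01608058],
       [-0.09813777, -0.63671744, -0.7648267 ],
       [ 0.09180189,  0.7594675 , -0.64403535]]), 't': array([-0.64608968,  0.10441298,  0.82175216])}
{'fx': 311.6658486552696, 'fy': 311.6658486552696, 'cx': 274.48296004617714, 'cy': 207.21253480948235, 'k1': -0.06825705936809656, 'mount': array([[-1.70993504e-03, -9.55714485e-01, -2.94290501e-01,
         8.25822958e-02],
       [ 9.99998458e-01, -1.75183871e-03, -1.21222988e-04,
         5.24332047e-04],
       [-3.99694925e-04, -2.94290255e-01,  9.55716007e-01,
        -1.70300238e-01],
       [ 0.00000000e+00,  0.00000000e+00,  0.00000000e+00,
         1.00000000e+00]])}
```
View pics/top0.png

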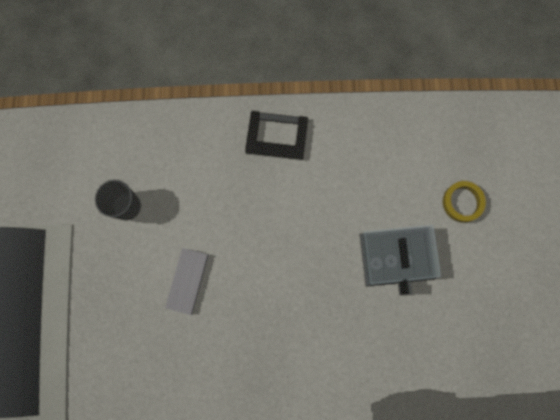

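View pics/side0.png

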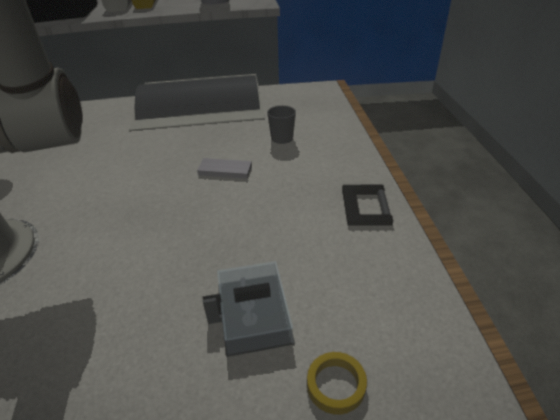

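```bash
cat > h.py <<'E'
import numpy as np, cv2, json
from scipy.spatial.transform import Rotation as Ro
from scipy.optimize import least_squares
from cell import ctrl
def pose(s=None):
    s=s or ctrl.read_state(); return Ro.from_euler('xyz',s['eef_rot']).as_matrix(), np.array(s['eef_pos'])
def grab(n):
    R,p=pose(); d=ctrl.get_image(n); d['bgr']=d['frame'][:,:,::-1].copy()
    if n=='wrist':
        M=np.eye(4);M[:3,:3]=R;M[:3,3]=p; C=np.linalg.inv(M@d['mount']); d['R'],d['t']=C[:3,:3],C[:3,3]
    return d
def proj(d,X):
    c=np.atleast_2d(X)@d['R'].T+d['t']; u=c[:,:2]/c[:,2:]; u=u*(1+d['k1']*(u**2).sum(1,keepdims=True))
    return u*[d['fx'],d['fy']]+[d['cx'],d['cy']]
def ray(d,px):
    v=(np.array(px,float)-[d['cx'],d['cy']])/[d['fx'],d['fy']]; u=v.copy()
    for _ in range(20): u=v/(1+d['k1']*(u@u))
    return -d['R'].T@d['t'], d['R'].T@np.r_[u,1]
def atz(d,px,z):
    o,r=ray(d,px); return o+r*(z-o[2])/r[2]
def tri(views):  # [(d,px),...] least squares point
    A=np.zeros((3,3));b=np.zeros(3)
    for d,px in views:
        o,r=ray(d,px); r/=np.linalg.norm(r); P=np.eye(3)-np.outer(r,r); A+=P;b+=P@o
    return np.linalg.solve(A,b)
def planar(x,y,yaw,P,z0=0): # body points -> world
    c,s=np.cos(yaw),np.sin(yaw); P=np.atleast_2d(P)
    return np.c_[x+c*P[:,0]-s*P[:,1], y+s*P[:,0]+c*P[:,1], z0+P[:,2]]
def fit(obs,x0,zfree=True): # obs [(d,bodypts,pix)] -> x,y,yaw,z
    f=lambda q:np.concatenate([(proj(d,planar(q[0],q[1],q[2],P,q[3] if zfree else 0))-px).ravel() for d,P,px in obs])
    r=least_squares(f,x0,loss='soft_l1'); return r.x,np.abs(r.fun).reshape(-1,2)
def crop(d,x,y,w,h,k):
    im=cv2.resize(d['bgr'][y:y+h,x:x+w],None,fx=k,fy=k,interpolation=cv2.INTER_CUBIC)
    return cv2.convertScaleAbs(im,alpha=1.5)
def row(p,rpy=None,R=None):   # target TCP pose -> shift in the tool's axes (from measured)
    R0,p0=pose(); R=R if R is not None else Ro.from_euler('xyz',rpy).as_matrix()
    print('shift',np.round(R0.T@(np.array(p)-p0),4),'rotv',np.round(Ro.from_matrix(R0.T@R).as_rotvec(),4))
E
python3 - <<'E'
from h import *
t=grab('top');s=grab('side')
a=crop(t,350,218,100,75,4); b=crop(t,150,240,100,75,4)
c=crop(s,195,258,105,100,3); e=crop(s,185,145,100,75,4)
im=np.zeros((600,800,3),np.uint8)
im[:300,:400]=a; im[:300,400:]=b; im[300:,:315]=c[:300]; im[300:,400:]=e
cv2.imwrite('pics/z1.png',im)
for px in ((400,257),(402,288)): print(atz(t,px,.045))
print(atz(t,(188,281),.016),atz(t,(277,135),.015),atz(t,(465,202),.02),atz(t,(118,205),0.04))
E
```

```text
[ 0.56366292 -0.2149872   0.045     ]
[ 0.50099796 -0.21494763  0.045     ]
[0.52934781 0.222945   0.016     ] [0.84357386 0.02973199 0.015     ] [ 0.67919365 -0.37032464  0.02      ] [0.69120036 0.37039919 0.04      ]
```

View pics/z1.png

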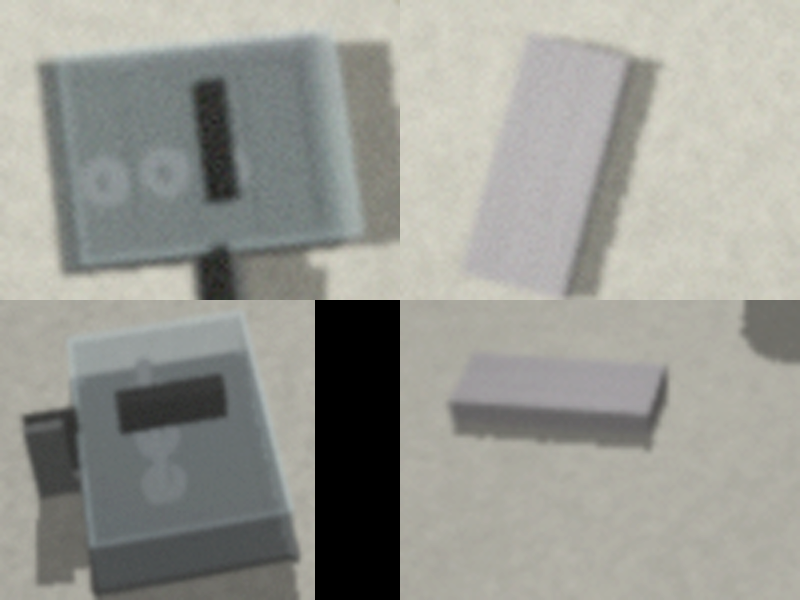

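```bash
python3 - <<'E'
from h import *
t=grab('top');s=grab('side')
T=lambda L:np.array(L)/4+[350,218]; S=lambda L:np.array(L)/3+[195,258-100]
S=lambda L:(np.array(L)-[0,300])/3+[195,258]
h=.03;w=.006
ob=[(t,[[h,w,.043],[h,-w,.067],[-h,-w,.067],[-h,w,.043]],T([(192,82),(222,79),(239,198),(208,203)])),
    (s,[[-h,w,.067],[h,w,.067],[h,-w,.043],[-h,-w,.043]],S([(117,390),(222,376),(227,415),(120,432)]))]
A,B=.054,.0725
full=ob+[(t,[[A,-B,.043],[-A,-B,.043]],T([(325,38),(362,240)])),
 (s,[[-A,B,.043],[A,B,.043],[A,-B,.043],[-A,-B,.043]],S([(70,340),(243,315),(293,513),(90,545)]))]
for o in (ob,full):
    q,e=fit(o,[.56,-.21,0.05,.004]); print(q,e.max(1).round(1))
T2=lambda L:(np.array(L)-[400,0])/4+[150,240]; S2=lambda L:(np.array(L)-[400,300])/4+[185,145]
a,b=.065,.028
o=[(t,[[a,b,.016],[a,-b,.016],[-a,-b,.016],[-a,b,.016]],T2([(528,37),(628,57),(565,295),(465,268)])),
   (s,[[-a,b,.016],[a,b,.016],[a,-b,.016],[-a,-b,.016],[-a,-b,0],[a,-b,0]],S2([(472,353),(667,367),(650,415),(450,402),(453,433),(648,447)]))]
q2,e=fit(o,[.53,.22,-.2,0]);print(q2,e.max(1).round(1))
# studs: pin/foot px in top
for p in ((105,182),(165,172),(240,165)): 
    X=atz(t,T([p])[0],.02); d=X-[q[0],q[1],0]; c,sn=np.cos(q[2]),np.sin(q[2]); print(X,d[0]*c+d[1]*sn,-d[0]*sn+d[1]*c)
for p in ((163,485),(157,440),(143,372)):
    X=atz(s,S([p])[0],.015); d=X-[q[0],q[1],0]; print(d[0]*c+d[1]*sn,-d[0]*sn+d[1]*c)
print('ears',planar(*q[:3],[[-.071,0,.045],[.057,0,0]],0))
s0=ctrl.read_state();print(s0['eef_pos'],s0['time_s'])
E
```

```text
[ 0.5715944  -0.22049169  0.05041529  0.0015743 ] [0.3 1.2 1.1 0.8 1.2 0.9 0.7 0.6]
[ 0.57161995 -0.22023631  0.05100408 -0.00063694] [0.6 1.  1.  1.2 1.1 0.3 1.4 1.3 3.2 1.6 1.1 1.4 0.4 1.1]
[ 0.53166616  0.2277353  -0.26148708 -0.00728492] [2.  0.9 0.  0.5 1.1 0.6 0.8 1.  1.6 2.1]
[ 0.55428643 -0.16990607  0.02      ] -0.014745043063899711 0.05114849005784631
[ 0.55841596 -0.20158617  0.02      ] -0.012235997701026251 0.01929905030626469
[ 0.56069296 -0.24124387  0.02      ] -0.011983781967199209 -0.020423160712725586
-0.010073342900563723 -0.023875196184320976
-0.009652874366258047 0.007462201390624628
-0.01199032001248202 0.05944564497185008
ears [[ 0.50071228 -0.22385603  0.045     ]
 [ 0.62854582 -0.21733034  0.        ]]
[ 0.19971071 -0.53903064  0.21435555] 0.35
```

```bash
python3 - <<'E'
from h import *
row([.485,-.224,.2],[np.pi,0,.051])
E
```

```text
shift [ 0.377  -0.1963  0.0145] rotv [-0.0005 -0.      0.3038]
```

```bash
echo '[[0.04,-0.02,0,0,0,0.06,0.092],[0.08,-0.04,0,0,0,0.12,0.092],[0.12,-0.06,0,0,0,0.18,0.092],[0.16,-0.08,0,0,0,0.24,0.092],[0.2,-0.1,0,0,0,0.304,0.092]]' | python3 shift.py 60; python3 - <<'E'
from h import *
row([.485,-.224,.2],[np.pi,0,.051]); print(ctrl.read_state()['joints'])
E
```

```text
time_s: 0.85
eef_pos: [0.3535, -0.3745, 0.2148]
eef_rot: [3.141, -0.0, 0.048]
wrist_force: [0.6, -0.9, 1.4]
width: 0.0918
finger_force: 0.0
shift [ 0.1385 -0.1441  0.0147] rotv [ 0.0004 -0.0003 -0.0032]
[-1.04928694e+00  1.41353067e-03  1.76332814e+00  9.27136701e-05
  1.37637919e+00  4.73643981e-01]
```

```bash
echo '[[0.033,-0.034,0,0,0,0,0.092],[0.066,-0.068,0.007,0,0,0,0.092],[0.1,-0.104,0.014,0,0,0,0.092],[0.13,-0.136,0.014,0,0,0,0.092],[0.138,-0.144,0.014,0,0,0,0.092]]' | python3 shift.py; python3 - <<'E'
from h import *
s=ctrl.read_state();print(s['joints'],s['eef_pos'],s['eef_rot'])
d=grab('wrist');cv2.imwrite('pics/w1.png',d['bgr'])
print(proj(d,planar(.5716,-.2203,.051,[[-.082,.007,.062],[-.082,-.007,.062],[-.06,-.007,.062],[-.06,.007,.062]])))
E
```

```text
time_s: 1.35
eef_pos: [0.4848, -0.2217, 0.2004]
eef_rot: [-3.14, -0.0, 0.055]
wrist_force: [0.3, -0.4, 0.5]
width: 0.0918
finger_force: 0.0
[-6.56431022e-01  6.11893676e-02  1.73092943e+00  1.18438873e-03
  1.34996456e+00  8.58895466e-01] [ 0.48483592 -0.2216933   0.20039351] [-3.14039714e+00 -3.83220517e-04  5.52098963e-02]
[[270.01448145 191.37280464]
 [283.73191227 191.40957023]
 [283.97123681 170.07965241]
 [269.98037993 170.04117505]]
```

View pics/w1.png

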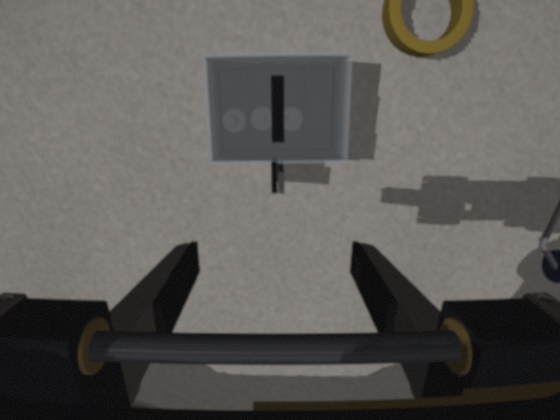

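```bash
python3 - <<'E'
from h import *
p=planar(.5716,-.2203,.051,[[-.072,0,0]])[0]; print(p)
row([p[0],p[1],.027],[np.pi,0,.051])
E
```

```text
[ 0.49969362 -0.22397041  0.        ]
shift [0.0147 0.0027 0.1735] rotv [-0.0008 -0.0006  0.0039]
```

```bash
echo '[[0.015,0.003,0.04,0,0,0.004,0.08],[0.015,0.003,0.08,0,0,0.004,0.06],[0.015,0.003,0.12,0,0,0.004,0.05],[0.015,0.003,0.15,0,0,0.004,0.05],[0.015,0.003,0.173,0,0,0.004,0.05]]' | python3 shift.py; python3 - <<'E'
from h import *
p=planar(.5716,-.2203,.051,[[-.072,0,0]])[0]; row([p[0],p[1],.027],[np.pi,0,.051])
E
echo '[[0,0,0,0,0,0,0.02],[0,0,0,0,0,0,0],[0,0,0,0,0,0,0],[0,0,0,0,0,0,0],[0,0,0,0,0,0,0]]' | python3 shift.py 60
```

```text
time_s: 1.9
eef_pos: [0.4964, -0.228, 0.0254]
eef_rot: [-3.14, 0.002, 0.046]
wrist_force: [0.1, -0.7, 0.2]
width: 0.0543
finger_force: 0.0
shift [ 0.0035 -0.0039 -0.0016] rotv [-0.0012  0.0023 -0.0055]
time_s: 2.4
eef_pos: [0.4989, -0.2275, 0.029]
eef_rot: [3.141, -0.002, 0.047]
wrist_force: [0.3, 3.3, 2.7]
width: 0.014
finger_force: 1.3
```

```bash
echo '[[0,0,0,0,0,0,0],[0,0,0,0,0,0,0],[0,0,0,0,0,0,0]]' | python3 shift.py 60; echo '[[0,0,0,0,0,0,0]]' | python3 shift.py 60; python3 - <<'E'
from h import *
s=ctrl.read_state();print(s)
E
```

```text
time_s: 2.7
eef_pos: [0.499, -0.2277, 0.0289]
eef_rot: [3.141, -0.002, 0.047]
wrist_force: [-2.3, 2.1, 6.5]
width: 0.0114
finger_force: 60.0
time_s: 2.8
eef_pos: [0.499, -0.2277, 0.0289]
eef_rot: [3.141, -0.002, 0.047]
wrist_force: [-1.0, 0.4, 6.5]
width: 0.0115
finger_force: 60.0
{'time_s': 2.8, 'joints': array([-6.48622079e-01,  3.12623200e-01,  1.81312033e+00,  4.09790359e-04,
        1.01409872e+00,  8.75341177e-01]), 'qd': array([-0.00109363, -0.00056215,  0.0007999 , -0.00052814,  0.00010789,
        0.00024923]), 'joint_efforts': array([ -0.58330961, -36.08184099, -25.26525557,  -0.3772822 ,
        -0.64216442,  -0.09280329]), 'eef_pos': array([ 0.49900797, -0.22766878,  0.02886812]), 'eef_rot': array([ 3.14073853e+00, -1.56703250e-03,  4.66175166e-02]), 'wrist_force': array([-0.99919655,  0.40620766,  6.50444918]), 'wrist_torque': array([ 0.45161188,  0.10915867, -0.11476889]), 'finger_force': 59.96096849441528, 'width': 0.011545990149813763}
```

```bash
echo '[[0.002,0,-0.007,0,-0.05,0,0],[0.0035,0,-0.0137,0,-0.1,0,0],[0.006,0,-0.02,0,-0.15,0,0],[0.0083,0,-0.0261,0,-0.2,0,0],[0.0113,0,-0.032,0,-0.25,0,0]]' | python3 shift.py 60
python3 - <<'E'
from h import *
# remaining steps to theta .5 from .25 in present tool axes
def T(th): 
    c,s=np.cos(th),np.sin(th); return np.array([-.129*c+.029*s+.129, 0, -(.129*s+.029*c-.029)-.001])
R=Ro.from_rotvec([0,-.25,0]).as_matrix()
for th in (.3,.35,.4,.45,.5): print(np.round(R.T@(T(th)-T(.25)),4),-(th-.25))
print(ctrl.read_state()['joints'])
E
```

```text
time_s: 3.3
eef_pos: [0.5091, -0.2269, 0.0597]
eef_rot: [3.141, 0.253, 0.047]
wrist_force: [-2.1, 0.5, -0.6]
width: 0.0114
finger_force: 60.0
[ 0.0016  0.     -0.0064] -0.04999999999999999
[ 0.0035  0.     -0.0127] -0.09999999999999998
[ 0.0058  0.     -0.019 ] -0.15000000000000002
[ 0.0083  0.     -0.0251] -0.2
[ 0.0112  0.     -0.031 ] -0.25
[-0.55300267  0.46668733  1.55891234 -0.14634655  1.32840886  1.02135183]
```

```bash
echo '[[0.0016,0,-0.0064,0,-0.05,0,0],[0.0035,0,-0.0127,0,-0.1,0,0],[0.0058,0,-0.019,0,-0.15,0,0],[0.0083,0,-0.0251,0,-0.2,0,0],[0.0112,0,-0.031,0,-0.25,0,0]]' | python3 shift.py; echo '[[0,0,0,0,0,0,0],[0,0,0,0,0,0,0],[0,0,0,0,0,0,0],[0,0,0,0,0,0,0],[0,0,0,0,0,0,0]]' | python3 shift.py;python3 - <<'E'
from h import *
t=grab('top');s=grab('side')
im=np.zeros((600,800,3),np.uint8)
im[:400,:400]=crop(t,350,200,100,100,4);im[:400,400:]=crop(s,195,240,100,100,4)
cv2.imwrite('pics/t2.png',im[:400])
E
```

```text
time_s: 3.8
eef_pos: [0.5277, -0.2261, 0.0869]
eef_rot: [3.141, 0.503, 0.047]
wrist_force: [-1.9, -0.7, -0.9]
width: 0.0119
finger_force: 60.0
time_s: 4.3
eef_pos: [0.5279, -0.2259, 0.0866]
eef_rot: [-3.141, 0.499, 0.047]
wrist_force: [1.3, 0.5, -2.9]
width: 0.0116
finger_force: 60.0
```

View pics/t2.png

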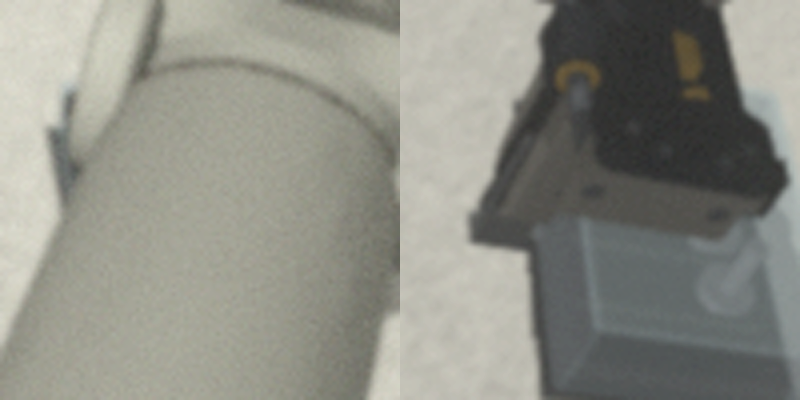

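```bash
python3 - <<'E'
from h import *
def T(th): 
    c,s=np.cos(th),np.sin(th); return np.array([-.129*c+.029*s+.129, 0, -(.129*s+.029*c-.029)-.001*(th>.02)])
for a,ths in ((.5,(.45,.4,.35,.3,.25)),(.25,(.2,.15,.1,.05,0))):
  R=Ro.from_rotvec([0,-a,0]).as_matrix()
  for th in ths: print(np.round(R.T@(T(th)-T(a)),4),a-th)
E
echo '[[0,0,0,0,0,0,0],[0,0,0,0,0,0,0],[0,0,0,0,0,0,0],[0,0,0,0,0,0,0],[0,0,0,0,0,0,0]]' | python3 shift.py
```

```text
[-0.0013  0.      0.0065] 0.04999999999999999
[-0.0023  0.      0.013 ] 0.09999999999999998
[-0.0029  0.      0.0196] 0.15000000000000002
[-0.0032  0.      0.0262] 0.2
[-0.0032  0.      0.0328] 0.25
[-0.0013  0.      0.0065] 0.04999999999999999
[-0.0023  0.      0.013 ] 0.1
[-0.0029  0.      0.0196] 0.15
[-0.0032  0.      0.0262] 0.2
[-0.0029  0.      0.0338] 0.25
time_s: 4.9
eef_pos: [0.5279, -0.2259, 0.0868]
eef_rot: [-3.142, 0.5, 0.047]
wrist_force: [1.2, -0.8, -3.3]
width: 0.0116
finger_force: 60.0
```

```bash
echo '[[-0.0013,0,0.0065,0,0.05,0,0],[-0.0023,0,0.013,0,0.1,0,0],[-0.0029,0,0.0196,0,0.15,0,0],[-0.0032,0,0.0262,0,0.2,0,0],[-0.0032,0,0.0328,0,0.25,0,0]]' | python3 shift.py; echo '[[-0.0013,0,0.0065,0,0.05,0,0],[-0.0023,0,0.013,0,0.1,0,0],[-0.0029,0,0.0196,0,0.15,0,0],[-0.0031,0,0.0262,0,0.2,0,0],[-0.0029,0,0.033,0,0.25,0,0]]' | python3 shift.py; echo '[[0,0,0,0,0,0,0],[0,0,0,0,0,0,0]]' | python3 shift.py
```

```text
time_s: 5.4
eef_pos: [0.509, -0.2267, 0.0595]
eef_rot: [-3.142, 0.249, 0.047]
wrist_force: [1.1, 0.2, -4.7]
width: 0.0116
finger_force: 60.0
time_s: 5.9
eef_pos: [0.4977, -0.2273, 0.0286]
eef_rot: [-3.141, -0.0, 0.047]
wrist_force: [-5.4, 5.8, 60.6]
width: 0.0115
finger_force: 60.0
time_s: 6.1
eef_pos: [0.4976, -0.2274, 0.0288]
eef_rot: [-3.141, 0.002, 0.047]
wrist_force: [-2.3, 0.5, 1.8]
width: 0.0113
finger_force: 60.0
```

```bash
echo '[[0,0,0,0,0,0,0.03],[0,0,0,0,0,0,0.05],[0,0,0,0,0,0,0.06]]' | python3 shift.py ; echo '[[0,0,-0.03,0,0,0,0.06],[0,0,-0.07,0,0,0,0.06],[0,0,-0.11,0,0,0,0.06],[0,0,-0.15,0,0,0,0.06],[0,0,-0.17,0,0,0,0.06]]' | python3 shift.py; python3 - <<'E'
from h import *
ctrl.get_image('top')
d=grab('wrist');cv2.imwrite('pics/w2.png',crop(d,190,40,200,150,4)); np.save('d2.npy',d,allow_pickle=True)
E
```

```text
time_s: 6.4
eef_pos: [0.4989, -0.2275, 0.0285]
eef_rot: [3.141, -0.0, 0.047]
wrist_force: [0.5, -0.5, -0.8]
width: 0.0334
finger_force: 0.0
time_s: 6.9
eef_pos: [0.5002, -0.2284, 0.2028]
eef_rot: [3.138, -0.005, 0.047]
wrist_force: [0.6, -0.7, 0.0]
width: 0.0599
finger_force: 0.0
```

View pics/w2.png

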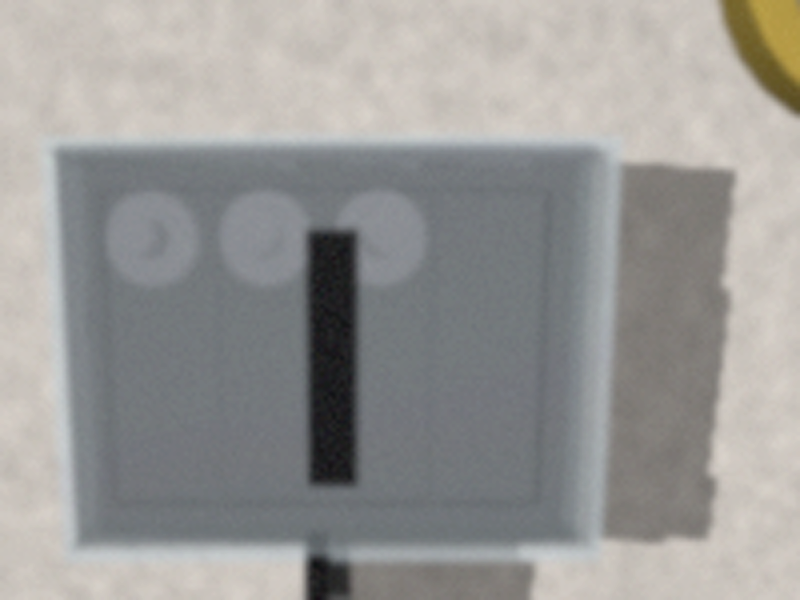

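```bash
python3 - <<'E'
from h import *
d=np.load('d2.npy',allow_pickle=True).item()
P=[[.03,.006,.067],[.03,-.006,.067],[-.03,-.006,.067],[-.03,.006,.067]]
px=np.array([(307,230),(357,230),(357,485),(307,485)])/4+[190,40]
q,e=fit([(d,P,px)],[.57,-.22,.05,.004]);print(q,e.max(1))
# outline of lid top
P2=[[.054,.0725,.043],[.054,-.0725,.043],[-.054,-.0725,.043],[-.054,.0725,.043]]
px2=np.array([(48,145),(615,147),(592,552),(73,552)])/4+[190,40]
q2,e=fit([(d,P,px),(d,P2,px2)],[.57,-.22,.05,.004]);print(q2,e.max(1))
for p in ((152,240),(265,240),(380,240)):
  X=atz(d,np.array(p)/4+[190,40],.009);v=X[:2]-q2[:2];c,s=np.cos(q2[2]),np.sin(q2[2]);print(X,c*v[0]+s*v[1],-s*v[0]+c*v[1])
row([q2[0],q2[1],.12],[np.pi,0,q2[2]])
E
```

```text
[ 0.56814018 -0.22636234  0.04426698  0.00238064] [0.1562422  0.15435102 0.1596756  0.1616524 ]
[ 0.56775509 -0.22646952  0.04483811 -0.00755003] [0.95421765 0.96339497 1.03664586 1.03113197 0.57958201 0.91725138
 0.7577833  0.86686088]
[ 0.59633118 -0.17463374  0.009     ] 0.03087081622351965 0.05050281273012311
[ 0.5976301  -0.20636542  0.009     ] 0.030746120289136987 0.018744803318417564
[ 0.59908795 -0.23862475  0.009     ] 0.030756534160275767 -0.013547452065259513
shift [0.0666 0.0005 0.0828] rotv [ 0.005  -0.006   0.0023]
```

```bash
echo '[[0.033,0.0005,0.02,0,0,0,0.05],[0.067,0.0005,0.06,0,0,0,0.05],[0.067,0.0005,0.1,0,0,0,0.05],[0.067,0.0005,0.13,0.003,-0.003,0,0.05],[0.067,0.0005,0.149,0.003,-0.003,0,0.05]]' | python3 shift.py; echo '[[0,0,0,0,0,0,0.03]]' | python3 shift.py; python3 - <<'E'
from h import *
row([.568,-.2264,.053],[np.pi,0,.0445])
E
```

```text
time_s: 7.5
eef_pos: [0.5631, -0.2227, 0.0468]
eef_rot: [-3.134, 0.01, 0.048]
wrist_force: [-43.1, 28.1, 136.3]
width: 0.0499
finger_force: 68.6
time_s: 7.6
eef_pos: [0.5645, -0.2239, 0.0478]
eef_rot: [-3.137, 0.006, 0.047]
wrist_force: [0.2, -0.8, -0.6]
width: 0.0443
finger_force: 0.0
shift [ 0.0033  0.0026 -0.0052] rotv [-0.0047  0.0061  0.0029]
```

```bash
echo '[[0,0,-0.02,0,0,0,0.05],[0,0,-0.05,0,0,0,0.05],[-0.03,0,-0.09,0,0,0,0.05],[-0.06,0,-0.13,0,0,0,0.05],[-0.066,0,-0.15,0,0,0,0.05]]' | python3 shift.py; echo '[[0,0,0,0,0,0,0.05]]' | python3 shift.py; python3 - <<'E'
from h import *
d=grab('wrist');cv2.imwrite('pics/w3.png',crop(d,190,40,200,150,4)); np.save('d3.npy',d,allow_pickle=True); print(pose())
E
```

```text
time_s: 8.1
eef_pos: [0.4986, -0.2285, 0.201]
eef_rot: [-3.14, 0.003, 0.046]
wrist_force: [-0.7, -0.4, -0.3]
width: 0.0499
finger_force: 0.0
time_s: 8.2
eef_pos: [0.5005, -0.2291, 0.2014]
eef_rot: [-3.141, -0.0, 0.046]
wrist_force: [0.2, 0.4, -0.6]
width: 0.0498
finger_force: 0.0
(array([[ 0.99892266,  0.04634372, -0.00240595],
       [ 0.04634956, -0.99892232,  0.00243227],
       [-0.00229064, -0.00254117, -0.99999415]]), array([ 0.50007397, -0.22835854,  0.19912279]))
```

View pics/w3.png

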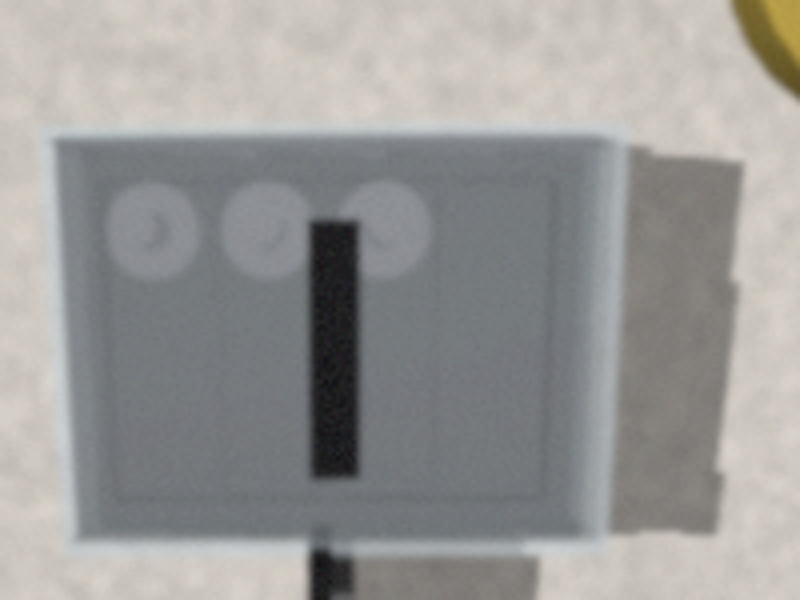

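```bash
python3 - <<'E'
from h import *
d=np.load('d3.npy',allow_pickle=True).item()
P=[[.03,.006,.067],[.03,-.006,.067],[-.03,-.006,.067],[-.03,.006,.067]]
px=np.array([(310,221),(358,221),(358,478),(310,478)])/4+[190,40]
q,e=fit([(d,P,px)],[.57,-.22,.05,.004]);print(q,e.max())
row([.568,-.2265,.09],[np.pi,0,.0445])
E
```

```text
[ 0.56827737 -0.22596326  0.04348386 -0.00075975] 0.44462557300494154
shift [0.0682 0.0016 0.109 ] rotv [-0.0025  0.0023  0.0019]
```

```bash
echo '[[0.03,0.001,0.02,0,0,0,0.05],[0.06,0.001,0.05,0,0,0,0.05],[0.068,0.001,0.08,0,0,0,0.05],[0.068,0.001,0.1,0,0,0,0.05],[0.068,0.001,0.108,0,0,0,0.05]]' | python3 shift.py; echo '[[0,0,0.001,0,0,0,0.05]]' | python3 shift.py; python3 - <<'E'
from h import *
row([.568,-.2263,.056],[np.pi,0,.0445])
E
```

```text
time_s: 8.75
eef_pos: [0.5649, -0.2232, 0.0847]
eef_rot: [-3.133, 0.011, 0.048]
wrist_force: [0.0, -0.2, -0.5]
width: 0.05
finger_force: 0.0
time_s: 8.85
eef_pos: [0.5659, -0.2243, 0.0867]
eef_rot: [-3.135, 0.008, 0.047]
wrist_force: [0.8, 0.5, -0.3]
width: 0.0496
finger_force: 0.0
shift [0.0022 0.0023 0.0307] rotv [-0.0065  0.0079  0.0026]
```

```bash
echo '[[0,0,0.006,0,0,0,0.05],[0,0,0.012,0,0,0,0.05],[0,0,0.018,0,0,0,0.05],[0,0,0.024,0,0,0,0.05],[0,0,0.028,0,0,0,0.05]]' | python3 shift.py; echo '[[0,0,0,0,0,0,0.05],[0,0,0,0,0,0,0.05],[0,0,0,0,0,0,0.05]]' | python3 shift.py; python3 - <<'E'
from h import *
row([.568,-.2263,.055],[np.pi,0,.0445])
E
```

```text
time_s: 9.35
eef_pos: [0.5673, -0.2256, 0.0619]
eef_rot: [-3.138, 0.003, 0.047]
wrist_force: [-0.1, -0.0, -0.5]
width: 0.0499
finger_force: 0.0
time_s: 9.65
eef_pos: [0.5678, -0.2258, 0.0627]
eef_rot: [-3.139, 0.002, 0.047]
wrist_force: [-0.5, -0.6, -0.7]
width: 0.0498
finger_force: 0.0
shift [0.0002 0.0005 0.0077] rotv [-0.0026  0.0024  0.0023]
```

```bash
echo '[[0,0,0.003,0,0,0,0.04],[0,0,0.006,0,0,0,0.03],[0,0,0.007,0,0,0,0.02],[0,0,0.007,0,0,0,0.0],[0,0,0.007,0,0,0,0]]' | python3 shift.py 40;  echo '[[0,0,0,0,0,0,0],[0,0,0,0,0,0,0],[0,0,0,0,0,0,0],[0,0,0,0,0,0,0]]' | python3 shift.py; python3 - <<'E'
from h import *
print(pose())
E
```

```text
time_s: 10.15
eef_pos: [0.5675, -0.2255, 0.0553]
eef_rot: [-3.138, 0.003, 0.047]
wrist_force: [0.5, 0.7, 0.1]
width: 0.0121
finger_force: 0.4
time_s: 10.55
eef_pos: [0.5675, -0.2255, 0.0553]
eef_rot: [-3.138, 0.003, 0.047]
wrist_force: [1.1, 1.4, -0.4]
width: 0.0115
finger_force: 40.0
(array([[ 0.99890249,  0.04673088, -0.00316776],
       [ 0.0467404 , -0.99890256,  0.00300209],
       [-0.003024  , -0.00314686, -0.99999048]]), array([ 0.56749247, -0.22553387,  0.05531679]))
```

```bash
echo '[[0,0,-0.005,0,0,0,0],[0,0,-0.015,0,0,0,0],[0,0,-0.03,0,0,0,0],[0,0,-0.05,0,0,0,0],[0,0,-0.07,0,0,0,0]]' | python3 shift.py;  echo '[[0,0,-0.01,0,0,0,0],[-0.03,0.04,-0.02,0,0,0,0],[-0.06,0.08,-0.02,0,0,0,0],[-0.09,0.12,-0.02,0,0,0,0],[-0.12,0.16,-0.02,0,0,0,0]]' | python3 shift.py;echo '[[-0.02,0.025,0,0,0,0,0],[-0.035,0.045,0,0,0,0,0],[-0.04,0.05,0,0,0,0,0],[-0.04,0.05,0,0,0,0,0],[-0.04,0.05,0,0,0,0,0]]' | python3 shift.py; python3 - <<'E'
from h import *
t=grab('top');s=grab('side')
im=np.zeros((600,800,3),np.uint8)
im[:300,:400]=crop(t,350,218,100,75,4);im[300:,:400]=crop(t,150,240,100,75,4)
im[:300,400:]=crop(s,195,258,100,75,4);im[300:,400:]=crop(s,220,310,200,105,2)[:300,:400] if 0 else cv2.resize(crop(s,220,300,160,120,1),(400,300))
cv2.imwrite('pics/t4.png',im); print(pose()[1])
E
```

```text
time_s: 11.05
eef_pos: [0.568, -0.2261, 0.1275]
eef_rot: [-3.139, 0.002, 0.047]
wrist_force: [-0.2, -0.3, -2.0]
width: 0.0114
finger_force: 40.0
time_s: 11.55
eef_pos: [0.4549, -0.3919, 0.146]
eef_rot: [-3.139, 0.002, 0.047]
wrist_force: [0.3, -0.2, -2.3]
width: 0.0118
finger_force: 40.0
time_s: 12.05
eef_pos: [0.419, -0.4413, 0.1453]
eef_rot: [-3.138, 0.003, 0.048]
wrist_force: [-0.5, 0.8, -0.7]
width: 0.0113
finger_force: 40.0
[ 0.41921421 -0.44110219  0.14521235]
```

View pics/t4.png

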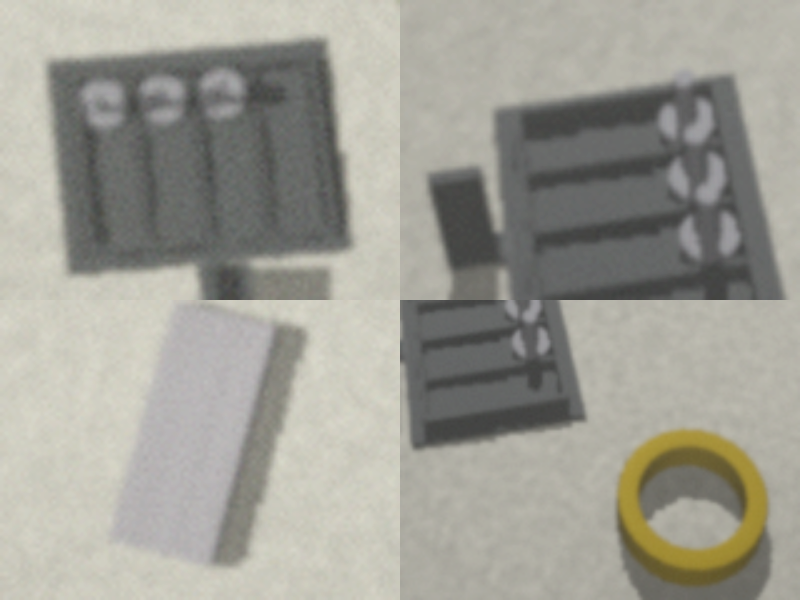

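```bash
echo '[[0,0,0.02,0,0,0,0],[0,0,0.045,0,0,0,0],[0,0,0.065,0,0,0,0],[0,0,0.078,0,0,0,0],[0,0,0.084,0,0,0,0]]' | python3 shift.py;  echo '[[0,0,0.002,0,0,0,0],[0,0,0.004,0,0,0,0],[0,0,0.006,0,0,0,0],[0,0,0.0075,0,0,0,0],[0,0,0.0085,0,0,0,0]]' | python3 shift.py; echo '[[0,0,0,0,0,0,0]]' | python3 shift.py
```

```text
time_s: 12.65
eef_pos: [0.4181, -0.4407, 0.0598]
eef_rot: [-3.137, 0.004, 0.048]
wrist_force: [-0.1, -0.4, -0.8]
width: 0.0113
finger_force: 40.0
time_s: 13.15
eef_pos: [0.4181, -0.4423, 0.053]
eef_rot: [-3.139, 0.003, 0.047]
wrist_force: [0.5, -1.2, -1.8]
width: 0.0116
finger_force: 40.0
time_s: 13.25
eef_pos: [0.418, -0.4421, 0.0527]
eef_rot: [-3.139, 0.003, 0.047]
wrist_force: [-0.3, -0.2, -1.3]
width: 0.0117
finger_force: 40.0
```

```bash
echo '[[0,0,0.0007,0,0,0,0],[0,0,0.0014,0,0,0,0],[0,0,0.002,0,0,0,0],[0,0,0.002,0,0,0,0],[0,0,0.002,0,0,0,0]]' | python3 shift.py; python3 - <<'E'
from h import *
s=ctrl.read_state(); print(s['joints'],pose(s))
E
echo '[[0,0,0,0,0,0,0.02],[0,0,0,0,0,0,0.03],[0,0,0,0,0,0,0.05]]' | python3 shift.py;echo '[[0,0,-0.02,0,0,0,0.05],[0,0,-0.05,0,0,0,0.05],[0,0,-0.09,0,0,0,0.06],[0,0,-0.13,0,0,0,0.08],[0,0,-0.17,0,0,0,0.09]]' | python3 shift.py
```

```text
time_s: 13.75
eef_pos: [0.4181, -0.4421, 0.0513]
eef_rot: [-3.139, 0.003, 0.047]
wrist_force: [-2.3, 2.7, 5.2]
width: 0.0117
finger_force: 40.0
[-1.01100174e+00  4.17723192e-01  1.62201415e+00 -1.39934444e-03
  1.10581729e+00  5.13510982e-01] (array([[ 0.99889496,  0.04689185, -0.0031635 ],
       [ 0.04690043, -0.99889594,  0.00269271],
       [-0.00303374, -0.00283811, -0.99999137]]), array([ 0.41808807, -0.44212875,  0.05129746]))
time_s: 14.05
eef_pos: [0.4181, -0.442, 0.0504]
eef_rot: [-3.139, 0.003, 0.047]
wrist_force: [0.5, 0.3, -1.4]
width: 0.033
finger_force: 0.0
time_s: 14.55
eef_pos: [0.4185, -0.4424, 0.222]
eef_rot: [-3.139, 0.003, 0.047]
wrist_force: [0.4, -0.6, -0.5]
width: 0.0721
finger_force: 0.0
```

```bash
cat > kin.py <<'E'
from h import *
LO=np.array([-2.91,-.94,.18,-1.29,.17,-3]);HI=np.array([2.91,2.29,2.7,4.43,2.64,3])
Y=lambda a:Ro.from_euler('y',a).as_matrix(); Z=lambda a:Ro.from_euler('z',a).as_matrix()
def fk(q,k):
    a1,L1,L2,a3,h,Lt,off=k
    A=Z(q[0]); B=A@Y(q[1]); C=B@Y(q[2]); R=C@Z(q[3])@Y(q[4])@Z(q[5])@Z(off)
    return R, A@[a1,0,h]+B@[0,0,L1]+C@[a3,0,L2]+R@[0,0,Lt]
D=[([-1.42609,.15903,1.59819,0,1.38619,-.21008],[.2,-.539,.2141],[-3.1408,0,.3548]),
([-1.04929,.00141,1.76333,0,1.37638,.47364],[.3535,-.3745,.2148],[3.141,0,.048]),
([-.65643,.06119,1.73093,.00118,1.34996,.8589],[.48484,-.22169,.20039],[-3.1404,0,.0552]),
([-.64862,.31262,1.81312,.0004,1.0141,.87534],[.49901,-.22767,.02887],[3.1407,-.0016,.0466]),
([-.553,.46669,1.55891,-.14635,1.32841,1.02135],[.5091,-.2269,.0597],[3.141,.253,.047]),
([-1.011,.41772,1.62201,-.0014,1.10582,.51351],[.41809,-.44213,.0513],[-3.139,.003,.047])]
def res(k):
    o=[]
    for q,p,e in D:
        R,P=fk(q,k); o+=list((P-p)*1)+list(.1*(R-Ro.from_euler('xyz',e).as_matrix()).ravel())
    return o
try: K=np.load('k.npy')
except OSError:
    K=min((least_squares(res,[0,.4,.4,0,.3,.2,o]) for o in(1.57,-1.57)),key=lambda r:r.cost).x; np.save('k.npy',K)
def ik(R,p,q0=None):
    best=None
    for s in ([q0] if q0 is not None else [])+[[np.arctan2(p[1],p[0])+.0,.3,1.6,a,1.2,b] for a in(0,1.5,3.1,-1) for b in(-1.5,0,1.5)]:
        f=lambda q:np.r_[fk(q,K)[1]-p,.3*(fk(q,K)[0]-R).ravel()]
        r=least_squares(f,np.clip(s,LO+.05,HI-.05),bounds=(LO+.03,HI-.03))
        if best is None or r.cost<best.cost-1e-9: best=r
        if best.cost<1e-8: break
    return best.x,np.sqrt(2*best.cost)
E
python3 - <<'E'
from kin import *
print(K,np.abs(res(K)).max())
# feasibility: tool with closing axis along direction psi (yaw), tilt about closing axis by b from straight down, at (r,0,z)
for r in (.4,.5,.6):
  for yaw in (0,np.pi/2,-np.pi/2):
    out=[]
    for b in (-60,-50,-45,-40,-30,0,30,45,60,75,90):
      R=Ro.from_euler('xyz',[np.pi,0,yaw]).as_matrix()@Y(np.radians(b))
      q,e=ik(R,np.array([r,0,.08])); out.append((b,round(e,4)))
    print(r,round(yaw,2),[b for b,e in out if e<2e-3])
E
```

```text
[ 4.29472112e-05  1.74802429e-01  5.06474421e-01 -8.74754970e-02
 -5.48019818e-02 -1.05005451e-01  1.57072276e+00] 0.12186745003857376
0.4 0 [0, 30, 45, 90]
0.4 1.57 [-60, -50, -45, -40, -30, 0, 30, 45, 60, 75, 90]
0.4 -1.57 []
0.5 0 [-60, -50, -45, -40, -30, 0, 30, 45, 60, 90]
0.5 1.57 [-60, -50, -45, -40, -30, 0, 30, 45, 60, 75, 90]
0.5 -1.57 [-60, -50, -45, -40, 45, 60]
0.6 0 [-60, -50, -45, -40, -30, 0, 30, 45]
0.6 1.57 [-60, -50, -45, -40, -30, 0, 30, 45, 60, 75, 90]
0.6 -1.57 [-60, -50, 60]
```

```bash
rm k.npy; python3 - <<'E'
import re
s=open('kin.py').read()
s=s.replace("least_squares(res,[0,.4,.4,0,.3,.2,o]) for o in(1.57,-1.57))","least_squares(res,[0,a,b,0,.3,.2,o]) for o in(0,1.57,-1.57,3.1) for a in (.3,.5) for b in (.3,.5))")
open('kin.py','w').write(s)
from kin import *
print(K,np.abs(res(K)).max()); print(np.round(np.array(res(K)).reshape(-1,12)[:,:3],4)); 
for q,p,e in D: print(np.round(fk(q,K)[0]-Ro.from_euler('xyz',e).as_matrix(),2).tolist())
E
```

```text
[ 4.29446175e-05  1.74802441e-01  5.06474425e-01 -8.74754844e-02
 -5.48019779e-02 -1.05005449e-01  1.57072276e+00] 0.12186744985528158
[[-0.1219  0.0028  0.0008]
 [-0.0974 -0.0712 -0.0016]
 [-0.0697 -0.0983 -0.0016]
 [-0.0765 -0.0926 -0.0048]
 [ 0.004  -0.0723 -0.0006]
 [-0.1192 -0.0346  0.0078]]
[[-0.0, 0.0, 0.0], [0.0, 0.0, 0.0], [0.0, -0.0, 0.0]]
[[0.0, -0.0, 0.0], [-0.0, -0.0, 0.0], [0.0, -0.0, -0.0]]
[[-0.0, 0.0, 0.0], [0.0, 0.0, 0.0], [0.0, 0.0, 0.0]]
[[-0.0, 0.0, -0.0], [0.0, 0.0, 0.0], [-0.0, -0.0, -0.0]]
[[0.0, -0.0, 0.0], [-0.0, -0.0, 0.0], [0.0, -0.0, -0.0]]
[[0.0, -0.0, -0.0], [-0.0, 0.0, 0.0], [-0.0, -0.0, 0.0]]
```

```bash
rm -f k.npy; sed -i 's/a1,L1,L2,a3,h,Lt,off=k/a1,L1,L2,a3,h,Lt,off,d=k/; s/A@\[a1,0,h\]/A@[a1,d,h]/; s/\[0,a,b,0,.3,.2,o\]/[0,a,b,0,.3,.2,o,0]/; s/for o in(0,1.57,-1.57,3.1)/for o in (1.57,)/' kin.py
cat > feas.py <<'E'
from kin import *
print(K.round(4),np.abs(res(K)).max().round(4))
for r in (.4,.5,.6):
  for yaw in (0,np.pi/2,-np.pi/2):
    out=[]
    for b in (-75,-60,-50,-45,-40,-30,0,30,45,60,75,90):
      R=Ro.from_euler('xyz',[np.pi,0,yaw]).as_matrix()@Y(np.radians(b))
      q,e=ik(R,np.array([r,.15,.08])); out.append((b,round(e,4)))
    print(r,round(yaw,2),[b for b,e in out if e<2e-3])
E
python3 feas.py
```

```text
[-5.0000e-04  3.8680e-01  5.2000e-01  4.9100e-02  2.9940e-01  3.2300e-01
  1.5707e+00  1.2000e-01] 0.0003
0.4 0 [-75, -60, -50, -45, -40, -30, 0, 30, 90]
0.4 1.57 [-75, -60, -50, -45, -40, -30, 0, 30, 45, 60, 75, 90]
0.4 -1.57 [-75, -60, -50, -45, -40, -30, 30, 45, 60, 75, 90]
0.5 0 [-75, -60, -50, -45, -40, -30, 0, 30, 60, 75, 90]
0.5 1.57 [-75, -60, -50, -45, -40, -30, 0, 30, 45, 60, 75, 90]
0.5 -1.57 [-75, -60, -50, -45, -40, -30, 30, 45, 60, 75, 90]
0.6 0 [-60, -50, -45, -40, -30, 0, 30, 60, 75, 90]
0.6 1.57 [-75, -60, -50, -45, -40, -30, 0, 30, 45, 60, 75, 90]
0.6 -1.57 [-75, -60, -50, -45, -40, -30, 30, 45, 60, 75, 90]
```

```bash
echo '[[0,-0.04,-0.01,0,0,0.0,0.09],[0,-0.085,-0.02,0,0,0,0.09],[0.0,-0.13,-0.03,0,0,0.0,0.09],[0,-0.175,-0.03,0,0,0.0,0.09],[0,-0.22,-0.03,0,0,0.0,0.09]]' | python3 shift.py; echo '[[0,-0.045,0,0,0,0.06,0.09],[0,-0.09,0,0,0,0.12,0.09],[0,-0.135,0,0,0,0.18,0.09],[0,-0.18,0,0,0,0.24,0.09],[0,-0.225,0,0,0,0.3,0.09]]' | python3 shift.py; python3 - <<'E'
from h import *
row([.45,.21,.25],[np.pi,0,-.26])
E
```

```text
time_s: 15.05
eef_pos: [0.4082, -0.2214, 0.2516]
eef_rot: [-3.139, 0.002, 0.046]
wrist_force: [0.8, 0.5, 0.2]
width: 0.0897
finger_force: 0.0
time_s: 15.55
eef_pos: [0.3975, 0.0035, 0.2521]
eef_rot: [-3.14, 0.003, -0.256]
wrist_force: [0.6, -0.1, -0.9]
width: 0.09
finger_force: 0.0
shift [-0.0016 -0.2131  0.0026] rotv [-0.0021  0.0026  0.0037]
```

```bash
echo '[[0,-0.045,0,0,0,0.0,0.09],[0,-0.09,0,0,0,0,0.09],[0,-0.135,0,0,0,0,0.09],[0,-0.18,0,0,0,0,0.09],[0,-0.21,0,0,0,0,0.09]]' | python3 shift.py; echo '[[0,0,0,0,0,0,0.09],[0,0,0,0,0,0,0.09]]' | python3 shift.py;python3 - <<'E'
from h import *
d=grab('wrist');t=grab('top');s=grab('side');np.save('d5.npy',[d,t,s],allow_pickle=True)
im=np.zeros((600,800,3),np.uint8)
im[:300,:400]=d['bgr'][40:340:1,80:480] if 0 else crop(d,180,30,200,150,2);im[300:,:400]=crop(t,150,240,100,75,4)
im[:300,400:]=crop(s,185,145,100,75,4)
cv2.imwrite('pics/t5.png',im); print(pose()[1])
E
```

```text
time_s: 16.05
eef_pos: [0.4505, 0.208, 0.2523]
eef_rot: [-3.139, 0.004, -0.251]
wrist_force: [-0.2, -0.0, -0.3]
width: 0.09
finger_force: 0.0
time_s: 16.25
eef_pos: [0.4503, 0.2053, 0.2521]
eef_rot: [-3.14, 0.004, -0.252]
wrist_force: [-0.3, -0.5, -0.7]
width: 0.09
finger_force: 0.0
[0.4504271  0.20415816 0.25243895]
```

View pics/t5.png

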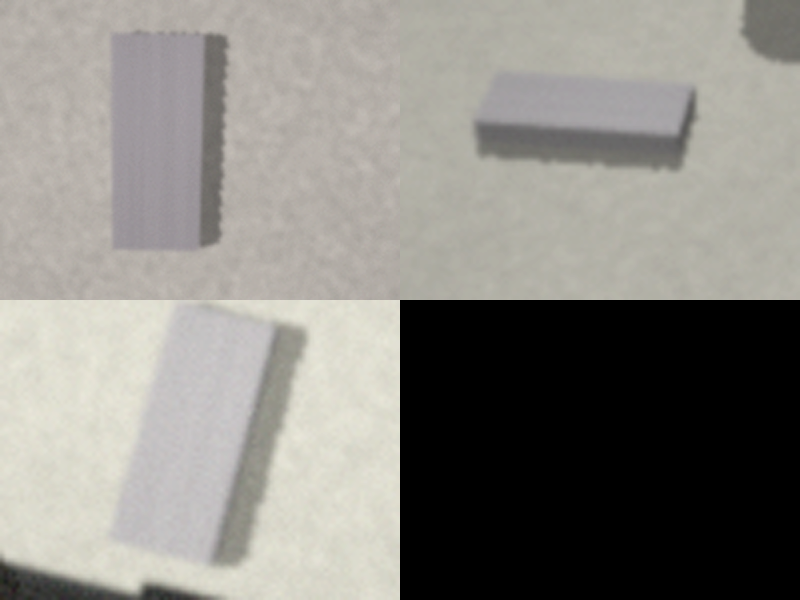

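```bash
cat >> kin.py <<'E'
def TR(yaw,b): return Ro.from_euler('xyz',[np.pi,0,yaw]).as_matrix()@Y(np.radians(b))
def path(poses,q0):
    q=np.array(q0)
    for R,p in poses:
        f=lambda v:np.r_[fk(v,K)[1]-p,.3*(fk(v,K)[0]-R).ravel()]
        r=least_squares(f,np.clip(q,LO+.01,HI-.01),bounds=(LO,HI)); dq=np.abs(r.x-q).max(); q=r.x
        print(np.round(p,3),q.round(2),'err',round(np.sqrt(2*r.cost),4),'dq',round(dq,2))
    return q
E
python3 - <<'E'
from kin import *
d,t,s=np.load('d5.npy',allow_pickle=True)
a,b=.065,.028; P=[[a,b,.016],[a,-b,.016],[-a,-b,.016],[-a,b,.016]]
pw=np.array([(112,34),(205,34),(200,249),(113,249)])/2+[180,30]
pt=(np.array([(180,305),(275,322),(212,565),(110,540)])-[0,300])/4+[150,240]
ps=(np.array([(497,72),(695,86),(680,136),(475,122)])-[400,0])/4+[185,145]
Ps=[[-a,b,.016],[a,b,.016],[a,-b,.016],[-a,-b,.016]]
for o in ([(d,P,pw)],[(t,P,pt),(s,Ps,ps)],[(d,P,pw),(t,P,pt),(s,Ps,ps)]):
    q,e=fit(o,[.55,.2,-.26,0]);print(q.round(4),e.max().round(1))
q,_=fit([(d,P,pw)],[.55,.2,-.26,0],zfree=False);print(q)
x,y,w=q[0],q[1],q[2]
off=.028
j=ctrl.read_state()['joints']
print('grasp')
u=np.array([np.cos(w),np.sin(w),0]); g=np.array([x,y,0])+off*u
qq=path([(TR(w,-30*k/3),np.array([*g[:2],.15])) for k in range(4)]+[(TR(w,-30),np.array([*g[:2],z])) for z in (.1,.05,.01)],j)
qq=path([(TR(w,-30),np.array([*g[:2],z])) for z in (.1,.18)],qq)
print('yaw')
c=np.array([.5,.12,.18]);W=np.linspace(w,np.pi/2,8)
qq=path([(TR(W[i],-30),g*0+[*(g[:2]+(c[:2]-g[:2])*i/7),.18]) for i in range(8)],qq)
print('A'); qq=path([(TR(np.pi/2,bb),c) for bb in range(-15,61,15)],qq); qq=path([(TR(np.pi/2,60),c+[0,0,z-.18]) for z in (.14,.1)],qq)
print('B'); qq=path([(TR(np.pi/2,60),c+[0,-.1,0]),(TR(np.pi/2,60),c+[0,-.1,.12])]+[(TR(np.pi/2,bb),c+[0,0.0,.12]) for bb in (30,0,-20,-50)]+[(TR(np.pi/2,-50),c+[0,0.1,0]),(TR(np.pi/2,-50),c+[0,0.0,-.08])]+[(TR(np.pi/2,bb),c) for bb in (-50,-20,10,40)]+[(TR(np.pi/2,40),c+[0,0,-.17])],qq)
E
```

```text
[ 0.5453  0.2004 -0.2725 -0.0026] 0.5
[ 0.5476  0.2019 -0.2677 -0.0045] 2.0
[ 0.546   0.2006 -0.2727 -0.0032] 1.8
[ 0.54518305  0.20029076 -0.27307603  0.        ]
grasp
[0.572 0.193 0.15 ] [0.12 0.29 1.58 0.   1.28 1.97] err 0.0 dq 0.36
[0.572 0.193 0.15 ] [0.09 0.41 1.44 0.06 1.46 1.92] err 0.0 dq 0.19
[0.572 0.193 0.15 ] [0.06 0.53 1.29 0.11 1.65 1.9 ] err 0.0 dq 0.18
[0.572 0.193 0.15 ] [0.04 0.67 1.14 0.16 1.83 1.89] err 0.0 dq 0.18
[0.572 0.193 0.1  ] [0.04 0.72 1.17 0.16 1.75 1.87] err 0.0 dq 0.08
[0.572 0.193 0.05 ] [0.04 0.78 1.18 0.16 1.68 1.86] err 0.0 dq 0.07
[0.572 0.193 0.01 ] [0.04 0.83 1.19 0.15 1.62 1.85] err 0.0 dq 0.05
[0.572 0.193 0.1  ] [0.04 0.72 1.17 0.16 1.75 1.87] err 0.0 dq 0.13
[0.572 0.193 0.18 ] [0.04 0.65 1.12 0.16 1.87 1.89] err 0.0 dq 0.12
yaw
[0.572 0.193 0.18 ] [0.04 0.65 1.12 0.16 1.87 1.89] err 0.0 dq 0.0
[0.562 0.182 0.18 ] [0.08 0.65 1.11 0.05 1.9  1.67] err 0.0 dq 0.23
[0.552 0.172 0.18 ] [ 0.13  0.64  1.13 -0.07  1.89  1.44] err 0.0 dq 0.23
[0.541 0.162 0.18 ] [ 0.17  0.59  1.19 -0.18  1.85  1.22] err 0.0 dq 0.22
[0.531 0.151 0.18 ] [ 0.22  0.5
[... 1045 characters left out ...]
2 0.3 ] [ 0.   -0.05  1.64  0.    1.54  0.  ] err 0.0 dq 0.49
[0.5  0.12 0.3 ] [ 0.21  0.06  1.58 -0.34  1.58  0.22] err 0.0 dq 0.34
[0.5  0.12 0.3 ] [ 0.44  0.3   1.5  -0.78  1.75  0.46] err 0.0 dq 0.44
[0.5  0.22 0.18] [ 0.58  0.57  1.38 -0.71  1.72  0.66] err 0.0 dq 0.28
[0.5  0.12 0.1 ] [ 0.44  0.54  1.6  -0.77  1.5   0.7 ] err 0.0 dq 0.23
[0.5  0.12 0.18] [ 0.44  0.42  1.58 -0.77  1.59  0.61] err 0.0 dq 0.12
[0.5  0.12 0.18] [ 0.21  0.14  1.72 -0.35  1.36  0.3 ] err 0.0 dq 0.42
[0.5  0.12 0.18] [-0.11  0.01  1.84  0.18  1.32 -0.16] err 0.0 dq 0.53
[0.5  0.12 0.18] [-0.41  0.1   1.89  0.63  1.49 -0.58] err 0.0 dq 0.45
[0.5  0.12 0.01] [-0.41  0.41  1.93  0.68  1.22 -0.79] err 0.0 dq 0.31
```

```bash
cat >> kin.py <<'E'
def rows(p,R,n=5,full=1.0):
    R0,p0=pose(); rv=Ro.from_matrix(R0.T@R).as_rotvec(); d=R0.T@(np.array(p)-p0)
    print('n>=',np.linalg.norm(d)/.05,np.linalg.norm(rv)/.15)
    for i in range(1,n+1): print((d*i/n).round(3).tolist(),(rv*i/n).round(3).tolist())
E
python3 - <<'E'
from kin import *
rows([.572,.193,.13],TR(-.2725,-30),5)
E
```

```text
n>= 3.45807863530047 3.4683006665245673
[0.024, -0.004, 0.024] [0.001, -0.104, 0.004]
[0.048, -0.008, 0.049] [0.001, -0.208, 0.007]
[0.073, -0.012, 0.073] [0.002, -0.312, 0.011]
[0.097, -0.016, 0.098] [0.002, -0.416, 0.014]
[0.121, -0.02, 0.122] [0.003, -0.52, 0.018]
```

```bash
echo '[[0.024,-0.004,0.024,0,-0.104,0,0.09],[0.048,-0.008,0.049,0,-0.208,0.005,0.09],[0.073,-0.012,0.073,0,-0.312,0.01,0.09],[0.097,-0.016,0.098,0,-0.416,0.014,0.09],[0.121,-0.02,0.122,0.003,-0.52,0.018,0.09]]' | python3 shift.py; echo '[[0,0,0,0,0,0,0.09],[0,0,0,0,0,0,0.09],[0,0,0,0,0,0,0.09]]' | python3 shift.py; python3 - <<'E'
from kin import *
rows([.572,.193,.03],TR(-.2725,-30),5)
E
```

```text
time_s: 16.9
eef_pos: [0.5737, 0.193, 0.1297]
eef_rot: [-3.14, 0.526, -0.273]
wrist_force: [1.0, 0.1, -0.1]
width: 0.0898
finger_force: 0.0
time_s: 17.2
eef_pos: [0.5731, 0.1945, 0.1337]
eef_rot: [-3.139, 0.518, -0.27]
wrist_force: [0.5, -0.8, 0.9]
width: 0.0899
finger_force: 0.0
n>= 2.0746836730334874 0.04037275499202911
[0.01, 0.0, 0.018] [-0.0, -0.001, 0.0]
[0.02, 0.001, 0.036] [-0.001, -0.002, 0.001]
[0.03, 0.001, 0.054] [-0.001, -0.003, 0.001]
[0.041, 0.002, 0.072] [-0.001, -0.004, 0.002]
[0.051, 0.002, 0.09] [-0.001, -0.006, 0.002]
```

```bash
echo '[[0.012,0,0.021,0,0,0,0.09],[0.026,0.001,0.045,0,0,0,0.09],[0.038,0.001,0.066,0,0,0,0.09],[0.046,0.002,0.081,0,-0.003,0,0.09],[0.05,0.002,0.088,0,-0.005,0.002,0.09]]' | python3 shift.py; echo '[[0,0,0,0,0,0,0.09],[0,0,0,0,0,0,0.09],[0,0,0,0,0,0,0.09]]' | python3 shift.py; python3 - <<'E'
from kin import *
rows([.572,.193,.0085],TR(-.2725,-30),1)
E
```

```text
time_s: 17.7
eef_pos: [0.5713, 0.1931, 0.0312]
eef_rot: [-3.141, 0.525, -0.272]
wrist_force: [0.3, 0.7, 1.0]
width: 0.0897
finger_force: 0.0
time_s: 18.0
eef_pos: [0.5721, 0.193, 0.0305]
eef_rot: [-3.141, 0.526, -0.273]
wrist_force: [-0.3, -0.0, -1.4]
width: 0.0899
finger_force: 0.0
n>= 0.43942595167629855 0.016120043032776574
[0.011, 0.0, 0.019] [-0.0, 0.002, -0.0]
```

```bash
echo '[[0.004,0,0.007,0,0,0,0.08],[0.008,0,0.013,0,0,0,0.07],[0.01,0,0.017,0,0,0,0.06],[0.011,0,0.019,0,0,0,0.03],[0.011,0,0.019,0,0,0,0.03]]' | python3 shift.py 60; echo '[[0,0,0,0,0,0,0.03],[0,0,0,0,0,0,0.03],[0,0,0,0,0,0,0.03],[0,0,0,0,0,0,0.03]]' | python3 shift.py;  echo '[[-0.005,0,-0.009,0,0,0,0.03],[-0.015,0,-0.026,0,0,0,0.03],[-0.03,0,-0.052,0,0,0,0.03],[-0.05,0,-0.087,0,0,0,0.03],[-0.07,0,-0.121,0,0,0,0.03]]' | python3 shift.py; python3 - <<'E'
from kin import *
rows([.52,.15,.18],TR(.65,-30),7)
E
```

```text
time_s: 18.5
eef_pos: [0.5706, 0.1931, 0.0062]
eef_rot: [3.141, 0.529, -0.273]
wrist_force: [-0.1, 0.8, -2.6]
width: 0.0553
finger_force: 60.0
time_s: 18.9
eef_pos: [0.5709, 0.1928, 0.0068]
eef_rot: [3.14, 0.529, -0.273]
wrist_force: [-0.4, 0.5, -3.1]
width: 0.0551
finger_force: 59.9
time_s: 19.4
eef_pos: [0.5717, 0.1928, 0.15]
eef_rot: [3.141, 0.527, -0.273]
wrist_force: [0.6, -0.5, -3.2]
width: 0.0552
finger_force: 59.9
n>= 1.470180082477368 6.152707253704902
[-0.007, 0.008, -0.001] [-0.066, 0.001, -0.114]
[-0.014, 0.016, -0.002] [-0.132, 0.001, -0.228]
[-0.021, 0.024, -0.003] [-0.198, 0.002, -0.342]
[-0.027, 0.032, -0.004] [-0.264, 0.002, -0.456]
[-0.034, 0.039, -0.005] [-0.331, 0.003, -0.57]
[-0.041, 0.047, -0.006] [-0.397, 0.003, -0.684]
[-0.048, 0.055, -0.007] [-0.463, 0.004, -0.799]
```

```bash
echo '[[-0.007,0.008,-0.001,-0.066,0,-0.114,0.03],[-0.014,0.016,-0.002,-0.132,0,-0.228,0.03],[-0.021,0.024,-0.003,-0.198,0,-0.342,0.03],[-0.027,0.032,-0.004,-0.264,0,-0.456,0.03],[-0.034,0.039,-0.005,-0.331,0,-0.57,0.03]]' | python3 shift.py;  python3 - <<'E'
from kin import *
rows([.51,.13,.18],TR(.96,-30),5)
E
```

```text
time_s: 19.9
eef_pos: [0.5355, 0.1624, 0.1704]
eef_rot: [-3.14, 0.526, 0.391]
wrist_force: [-0.4, 1.0, -3.6]
width: 0.0552
finger_force: 59.9
n>= 0.8476587557970946 3.7939809879030135
[-0.007, 0.004, 0.002] [-0.057, 0.001, -0.098]
[-0.014, 0.008, 0.004] [-0.114, 0.001, -0.197]
[-0.022, 0.012, 0.006] [-0.172, 0.002, -0.295]
[-0.029, 0.016, 0.008] [-0.229, 0.002, -0.394]
[-0.036, 0.02, 0.01] [-0.286, 0.003, -0.492]
```

```bash
echo '[[-0.007,0.004,0.0,-0.06,0,-0.104,0.03],[-0.014,0.008,0,-0.12,0,-0.208,0.03],[-0.022,0.012,0,-0.18,0,-0.312,0.03],[-0.029,0.016,0,-0.24,0,-0.416,0.03],[-0.036,0.02,0,-0.3,0,-0.519,0.03]]' | python3 shift.py;  python3 - <<'E'
from kin import *
rows([.5,.12,.18],TR(np.pi/2,-30),5)
E
```

```text
time_s: 20.4
eef_pos: [0.514, 0.1326, 0.1884]
eef_rot: [-3.139, 0.525, 0.991]
wrist_force: [0.3, -0.7, -3.0]
width: 0.0555
finger_force: 59.9
n>= 0.41218610393101296 3.8732780675295984
[-0.002, -0.001, 0.003] [-0.059, 0.0, -0.1]
[-0.005, -0.002, 0.007] [-0.117, 0.0, -0.201]
[-0.007, -0.003, 0.01] [-0.176, 0.0, -0.301]
[-0.009, -0.004, 0.013] [-0.235, 0.001, -0.401]
[-0.012, -0.005, 0.016] [-0.293, 0.001, -0.502]
```

```bash
echo '[[-0.002,-0.001,0.003,-0.059,0,-0.1,0.03],[-0.005,-0.002,0.007,-0.117,0,-0.201,0.03],[-0.007,-0.003,0.01,-0.176,0,-0.301,0.03],[-0.009,-0.004,0.013,-0.235,0,-0.401,0.03],[-0.012,-0.005,0.016,-0.293,0,-0.502,0.03]]' | python3 shift.py; echo '[[0,0,0,0,0.12,0,0.03],[0,0,0,0,0.24,0,0.03],[0,0,0,0,0.36,0,0.03],[0,0,0,0,0.48,0,0.03],[0,0,0,0,0.6,0,0.03]]' | python3 shift.py; echo '[[0,0,0,0,0.12,0,0.03],[0,0,0,0,0.24,0,0.03],[0,0,0,0,0.36,0,0.03],[0,0,0,0,0.48,0,0.03],[0,0,0,0,0.6,0,0.03]]' | python3 shift.py;   python3 - <<'E'
from kin import *
rows([.5,.12,.18],TR(np.pi/2,60),4)
E
```

```text
time_s: 20.9
eef_pos: [0.4993, 0.1203, 0.1802]
eef_rot: [-3.141, 0.524, 1.571]
wrist_force: [0.0, -0.5, -3.4]
width: 0.0549
finger_force: 59.9
time_s: 21.4
eef_pos: [0.4999, 0.1201, 0.1814]
eef_rot: [3.14, -0.08, 1.567]
wrist_force: [0.3, -0.8, -4.1]
width: 0.0549
finger_force: 59.9
time_s: 21.9
eef_pos: [0.5002, 0.1191, 0.1812]
eef_rot: [3.139, -0.678, 1.569]
wrist_force: [-0.1, 0.2, -4.4]
width: 0.0549
finger_force: 59.9
n>= 0.030599090927928396 2.4635625605281453
[-0.0, -0.0, 0.0] [0.001, 0.092, -0.0]
[-0.0, -0.0, 0.001] [0.002, 0.185, -0.0]
[-0.0, -0.0, 0.001] [0.003, 0.277, -0.0]
[-0.0, -0.0, 0.002] [0.004, 0.37, -0.001]
```

```bash
echo '[[0,0,0,0,0.1,0,0.03],[0,0,0,0,0.2,0,0.03],[0,0,0,0,0.3,0,0.03],[0,0,0,0.003,0.37,0,0.03],[0,0,0,0.003,0.37,0,0.03]]' | python3 shift.py;   python3 - <<'E'
from kin import *
rows([.5,.12,.11],TR(np.pi/2,60),5)
s=grab('side');cv2.imwrite('pics/s6.png',crop(s,160,100,200,150,4))
a=TR(np.pi/2,60); 
E
```

```text
time_s: 22.4
eef_pos: [0.4993, 0.1187, 0.1783]
eef_rot: [-3.13, -1.045, 1.559]
wrist_force: [-1.2, 0.4, -3.4]
width: 0.0553
finger_force: 59.9
n>= 1.3669348680511941 0.04424974448818925
[-0.012, 0.0, 0.007] [-0.0, 0.001, -0.001]
[-0.023, 0.0, 0.014] [-0.0, 0.001, -0.002]
[-0.035, 0.001, 0.021] [-0.0, 0.002, -0.004]
[-0.047, 0.001, 0.028] [-0.001, 0.002, -0.005]
[-0.058, 0.001, 0.035] [-0.001, 0.003, -0.006]
```

View pics/s6.png

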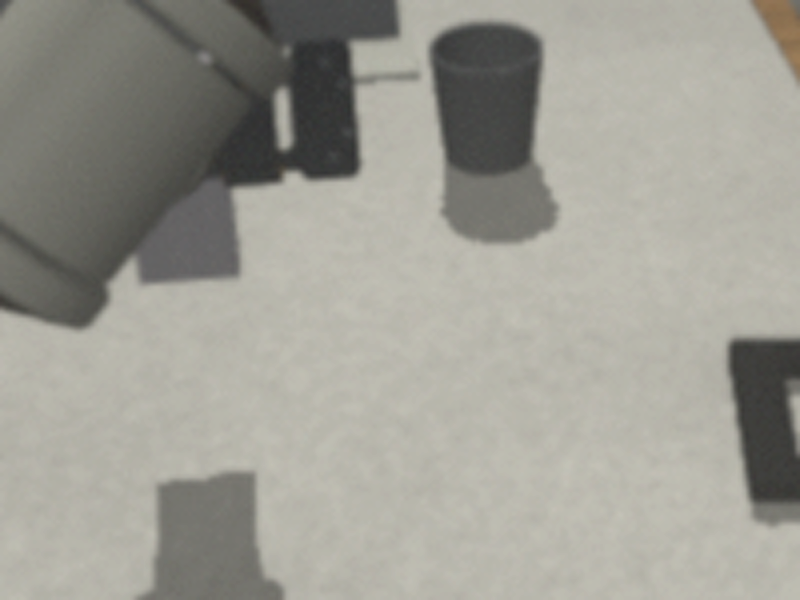

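```bash
echo '[[-0.016,0,0.01,0,0,0,0.03],[-0.032,0,0.019,0,0,0,0.03],[-0.046,0,0.028,0,0,0,0.03],[-0.055,0,0.033,0,0,0,0.03],[-0.058,0,0.035,0,0.003,-0.006,0.03]]' | python3 shift.py; echo '[[-0.003,0,0.0015,0,0,0,0.03],[-0.006,0,0.003,0,0,0,0.03],[-0.008,0,0.004,0,0,0,0.03],[-0.009,0,0.005,0,0,0,0.03]]' | python3 shift.py; python3 - <<'E'
from kin import *
rows([.5,.12,.095],TR(np.pi/2,60),1)
E
```

```text
time_s: 22.95
eef_pos: [0.4994, 0.121, 0.1111]
eef_rot: [3.137, -1.046, 1.577]
wrist_force: [-0.1, -0.7, -2.3]
width: 0.0554
finger_force: 59.9
time_s: 23.35
eef_pos: [0.4995, 0.1205, 0.1006]
eef_rot: [3.139, -1.047, 1.574]
wrist_force: [-0.1, 0.7, -3.7]
width: 0.0558
finger_force: 59.9
n>= 0.1128512026199187 0.012546900265187412
[-0.005, 0.001, 0.002] [-0.0, 0.0, 0.002]
```

Fine steps down until the force shows contact.

```bash
for i in 1 2 3 4 5; do echo '[[-0.0009,0,0.0005,0,0,0,0.03],[-0.0017,0,0.001,0,0,0,0.03],[-0.0017,0,0.001,0,0,0,0.03]]' | python3 shift.py | grep -E "eef_pos|wrist_f" | tr '\n' ' '; echo; done
```

```text
eef_pos: [0.4993, 0.1206, 0.0985] wrist_force: [0.0, -0.0, -3.6] 
eef_pos: [0.4992, 0.1207, 0.0964] wrist_force: [-0.2, -0.3, -3.3] 
eef_pos: [0.4992, 0.1207, 0.0945] wrist_force: [-0.9, -0.5, -3.4] 
eef_pos: [0.4992, 0.1207, 0.0925] wrist_force: [-0.6, -0.5, -2.7] 
eef_pos: [0.4994, 0.1208, 0.0912] wrist_force: [-0.2, -1.6, 1.8]
```

```bash
echo '[[0,0,0,0,0,0,0.06],[0,0,0,0,0,0,0.07],[0,0,0,0,0,0,0.085],[0,0,0,0,0,0,0.09]]' | python3 shift.py; echo '[[0,0,-0.02,0,0,0,0.09],[0,0,-0.05,0,0,0,0.09],[0,0,-0.09,0,0,0,0.09],[0,0,-0.13,0,0,0,0.09],[0,0,-0.17,0,0,0,0.09]]' | python3 shift.py; python3 - <<'E'
from kin import *
s=grab('side');t=grab('top'); np.save('d7.npy',[s,t],allow_pickle=True)
im=np.zeros((600,800,3),np.uint8);im[:,:400]=crop(s,160,90,100,150,4);im[:,400:]=crop(t,180,200,100,150,4);cv2.imwrite('pics/s7.png',im)
rows([.5,.1,.3],TR(np.pi/2,0),8)
E
```

```text
time_s: 25.25
eef_pos: [0.4994, 0.1207, 0.0907]
eef_rot: [3.139, -1.047, 1.574]
wrist_force: [-0.3, -0.5, 0.2]
width: 0.0815
finger_force: 0.0
time_s: 25.75
eef_pos: [0.4992, -0.0277, 0.1765]
eef_rot: [3.14, -1.047, 1.574]
wrist_force: [0.7, -0.6, 0.2]
width: 0.09
finger_force: 0.0
n>= 3.58222878729261 6.95129134890763
[0.021, -0.0, 0.006] [0.001, -0.13, 0.0]
[0.043, -0.0, 0.013] [0.002, -0.261, 0.0]
[0.064, -0.0, 0.019] [0.003, -0.391, 0.0]
[0.086, -0.001, 0.026] [0.004, -0.521, 0.0]
[0.107, -0.001, 0.032] [0.004, -0.652, 0.001]
[0.129, -0.001, 0.039] [0.005, -0.782, 0.001]
[0.15, -0.001, 0.045] [0.006, -0.912, 0.001]
[0.171, -0.001, 0.052] [0.007, -1.043, 0.001]
```

View pics/s7.png

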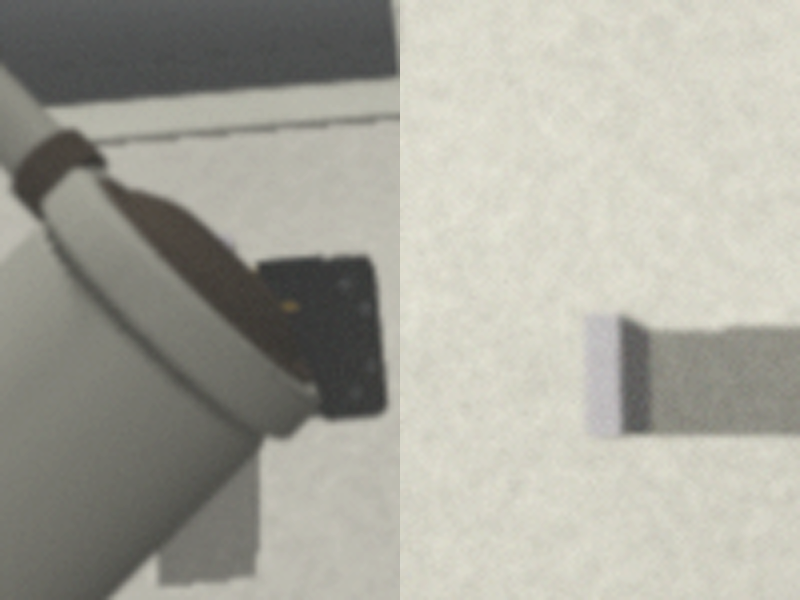

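```bash
python3 - <<'E'
from kin import *
s,t=np.load('d7.npy',allow_pickle=True)
px=(np.array([(585,315),(620,315),(620,435),(586,437)])-[400,0])/4+[180,200]
X=np.array([atz(t,p,.13) for p in px]);print(X.round(4),X.mean(0))
E
echo '[[0.021,0,0.006,0,-0.13,0,0.09],[0.043,0,0.013,0,-0.261,0,0.09],[0.064,0,0.019,0,-0.391,0,0.09],[0.086,0,0.026,0,-0.521,0,0.09],[0.107,0,0.032,0,-0.652,0,0.09]]' | python3 shift.py | head -3;  python3 - <<'E'
from kin import *
rows([.5,.15,.31],TR(np.pi/2,0),5)
E
```

```text
[[0.5249 0.1263 0.13  ]
 [0.5245 0.1101 0.13  ]
 [0.4698 0.1107 0.13  ]
 [0.4693 0.1263 0.13  ]] [0.49710125 0.11837387 0.13      ]
time_s: 26.35
eef_pos: [0.4989, 0.0558, 0.2529]
eef_rot: [3.139, -0.391, 1.573]
n>= 2.2024719906873877 2.605591088750467
[0.022, 0.0, -0.003] [0.0, -0.078, 0.0]
[0.044, 0.001, -0.007] [0.001, -0.156, 0.001]
[0.065, 0.001, -0.01] [0.001, -0.234, 0.001]
[0.087, 0.001, -0.014] [0.002, -0.313, 0.001]
[0.109, 0.001, -0.017] [0.002, -0.391, 0.001]
```

```bash
echo '[[0.022,0,-0.003,0,-0.078,0,0.09],[0.044,0,-0.007,0,-0.156,0,0.09],[0.065,0,-0.01,0,-0.234,0,0.09],[0.087,0,-0.014,0,-0.313,0,0.09],[0.109,0,-0.017,0,-0.391,0,0.09]]' | python3 shift.py | head -3;  python3 - <<'E'
from kin import *
rows([.4985,.215,.2],TR(np.pi/2,-50),7)
E
```

```text
time_s: 26.85
eef_pos: [0.4983, 0.1503, 0.31]
eef_rot: [3.141, -0.002, 1.573]
n>= 2.55236240354396 5.829579522685767
[0.009, 0.0, 0.016] [0.0, -0.125, 0.0]
[0.018, 0.0, 0.031] [0.001, -0.25, 0.001]
[0.028, 0.0, 0.047] [0.001, -0.375, 0.001]
[0.037, 0.0, 0.063] [0.001, -0.5, 0.001]
[0.046, 0.0, 0.079] [0.002, -0.625, 0.001]
[0.055, 0.0, 0.094] [0.002, -0.75, 0.002]
[0.065, 0.0, 0.11] [0.002, -0.874, 0.002]
```

```bash
echo '[[0.015,0,0,0,-0.125,0,0.09],[0.03,0,0,0,-0.25,0,0.09],[0.045,0,0.01,0,-0.375,0,0.09],[0.06,0,0.02,0,-0.5,0,0.09],[0.065,0,0.04,0,-0.625,0,0.09]]' | python3 shift.py | head -3;  python3 - <<'E'
from kin import *
rows([.4985,.215,.2],TR(np.pi/2,-50),4)
E
```

```text
time_s: 27.35
eef_pos: [0.4989, 0.2165, 0.2708]
eef_rot: [3.137, 0.624, 1.573]
n>= 1.4165511299933489 1.6613029473368728
[0.01, -0.0, 0.015] [0.002, -0.062, 0.0]
[0.02, -0.0, 0.029] [0.003, -0.125, 0.0]
[0.03, -0.001, 0.044] [0.005, -0.187, 0.001]
[0.04, -0.001, 0.058] [0.006, -0.249, 0.001]
```

```bash
echo '[[0.01,0,0.015,0.001,-0.062,0,0.09],[0.02,0,0.03,0.002,-0.125,0,0.09],[0.03,0,0.044,0.002,-0.187,0,0.09],[0.04,-0.001,0.058,0.003,-0.249,0,0.09],[0.04,-0.001,0.058,0.003,-0.249,0,0.09]]' | python3 shift.py | head -3;  echo '[[0,0,0,0,0,0,0.09],[0,0,0,0,0,0,0.09]]' | python3 shift.py | head -3; python3 - <<'E'
from kin import *
R=TR(np.pi/2,-50); T=np.array([.498,.119,.100])
rows(T-.06*R[:,2],R,5); rows(T,R,1)
E
```

```text
time_s: 27.85
eef_pos: [0.4949, 0.2127, 0.1944]
eef_rot: [-3.124, 0.874, 1.586]
time_s: 28.05
eef_pos: [0.4986, 0.213, 0.2014]
eef_rot: [3.14, 0.867, 1.569]
n>= 1.580999479137403 0.03553467430552613
[0.003, -0.0, 0.015] [0.0, -0.001, -0.0]
[0.007, -0.0, 0.031] [0.0, -0.002, -0.0]
[0.01, -0.0, 0.046] [0.0, -0.003, -0.001]
[0.013, -0.001, 0.062] [0.0, -0.004, -0.001]
[0.017, -0.001, 0.077] [0.0, -0.005, -0.001]
n>= 2.7645400617413456 0.03553467430552613
[0.017, -0.001, 0.137] [0.0, -0.005, -0.001]
```

```bash
echo '[[0.008,0,0.02,0,0,0,0.09],[0.017,0,0.045,0,-0.003,0,0.09],[0.017,-0.001,0.065,0,-0.005,0,0.09],[0.017,-0.001,0.075,0,-0.005,0,0.09],[0.017,-0.001,0.077,0,-0.005,0,0.09]]' | python3 shift.py | head -3;  echo '[[0,0,0,0,0,0,0.09],[0,0,0,0,0,0,0.09]]' | python3 shift.py | head -3; python3 - <<'E'
from kin import *
R=TR(np.pi/2,-50); T=np.array([.498,.119,.100]); rows(T,R,1)
E
```

```text
time_s: 28.55
eef_pos: [0.4972, 0.1641, 0.1379]
eef_rot: [-3.141, 0.874, 1.569]
time_s: 28.75
eef_pos: [0.4978, 0.1656, 0.1384]
eef_rot: [3.14, 0.873, 1.569]
n>= 1.2071842566552526 0.008236635063425812
[-0.0, 0.0, 0.06] [0.0, 0.001, -0.001]
```

```bash
echo '[[0,0,0.015,0,0,0,0.09],[0,0,0.03,0,0,0,0.09],[0,0,0.045,0,0,0,0.09],[0,0,0.055,0,0,0,0.09],[0,0,0.059,0,0,0,0.09]]' | python3 shift.py;  echo '[[0,0,0,0,0,0,0.07],[0,0,0,0,0,0,0.06],[0,0,0,0,0,0,0.03],[0,0,0,0,0,0,0.03],[0,0,0,0,0,0,0.03]]' | python3 shift.py 60; echo '[[0,0,0,0,0,0,0.03],[0,0,0,0,0,0,0.03]]' | python3 shift.py; python3 - <<'E'
from kin import *
R=TR(np.pi/2,-50); T=np.array([.498,.119,.100]); rows(T+[0,0,.08],R,5)
E
```

```text
time_s: 29.25
eef_pos: [0.496, 0.1181, 0.0981]
eef_rot: [-3.136, 0.876, 1.573]
wrist_force: [-0.3, -0.2, -0.4]
width: 0.0898
finger_force: 0.0
time_s: 29.75
eef_pos: [0.4974, 0.1199, 0.0997]
eef_rot: [-3.141, 0.874, 1.571]
wrist_force: [1.5, 0.7, -0.1]
width: 0.0551
finger_force: 60.0
time_s: 29.95
eef_pos: [0.4973, 0.1197, 0.0996]
eef_rot: [-3.141, 0.874, 1.571]
wrist_force: [1.4, -0.0, 0.7]
width: 0.0548
finger_force: 60.0
n>= 1.6075528136710977 0.012483800492657661
[-0.012, 0.0, -0.01] [-0.0, 0.0, 0.0]
[-0.025, 0.0, -0.02] [-0.0, 0.001, 0.0]
[-0.037, 0.0, -0.031] [-0.0, 0.001, 0.0]
[-0.05, 0.001, -0.041] [-0.0, 0.001, 0.0]
[-0.062, 0.001, -0.051] [-0.0, 0.002, 0.0]
```

```bash
echo '[[-0.008,0,-0.006,0,0,0,0.03],[-0.02,0,-0.016,0,0,0,0.03],[-0.037,0,-0.031,0,0,0,0.03],[-0.05,0,-0.041,0,0,0,0.03],[-0.062,0,-0.051,0,0,0,0.03]]' | python3 shift.py; echo '[[0,0,0,0,0.12,0,0.03],[0,0,0,0,0.24,0,0.03],[0,0,0,0,0.36,0,0.03],[0,0,0,0,0.48,0,0.03],[0,0,0,0,0.6,0,0.03]]' | python3 shift.py; echo '[[0,0,0,0,0.12,0,0.03],[0,0,0,0,0.24,0,0.03],[0,0,0,0,0.36,0,0.03],[0,0,0,0,0.48,0,0.03],[0,0,0,0,0.6,0,0.03]]' | python3 shift.py; python3 - <<'E'
from kin import *
R=TR(np.pi/2,40); rows([.5,.12,.16],R,4)
E
```

```text
time_s: 30.45
eef_pos: [0.497, 0.119, 0.1813]
eef_rot: [-3.141, 0.874, 1.571]
wrist_force: [0.1, -0.5, -3.7]
width: 0.055
finger_force: 60.0
time_s: 30.95
eef_pos: [0.4969, 0.119, 0.1809]
eef_rot: [3.141, 0.27, 1.571]
wrist_force: [-0.8, -0.5, -3.3]
width: 0.055
finger_force: 60.0
time_s: 31.45
eef_pos: [0.4968, 0.1184, 0.1808]
eef_rot: [3.141, -0.328, 1.572]
wrist_force: [-0.2, 0.2, -3.1]
width: 0.0551
finger_force: 60.0
n>= 0.4219027769634946 2.4648927358967496
[-0.001, 0.001, 0.005] [0.0, 0.092, 0.0]
[-0.003, 0.002, 0.01] [0.0, 0.185, 0.001]
[-0.004, 0.002, 0.015] [0.0, 0.277, 0.001]
[-0.005, 0.003, 0.02] [0.0, 0.37, 0.001]
```

```bash
echo '[[0,0,0.005,0,0.1,0,0.03],[0,0,0.01,0,0.2,0,0.03],[-0.002,0,0.015,0,0.3,0,0.03],[-0.004,0,0.02,0,0.37,0,0.03],[-0.004,0,0.02,0,0.37,0,0.03]]' | python3 shift.py | sed -n 2,4p;echo '[[0,0,0,0,0,0,0.03],[0,0,0,0,0,0,0.03]]' | python3 shift.py | sed -n 2,4p; python3 - <<'E'
from kin import *
R=TR(np.pi/2,40); rows([.5,.119,.03],R,6); rows([.5,.119,.009],R,1)
E
```

```text
eef_pos: [0.4955, 0.1201, 0.1575]
eef_rot: [-3.134, -0.695, 1.564]
wrist_force: [-0.6, -0.6, -3.3]
eef_pos: [0.4972, 0.1217, 0.1602]
eef_rot: [3.141, -0.693, 1.572]
wrist_force: [0.5, -0.2, -2.6]
n>= 2.605970162211003 0.033808677626250595
[-0.014, 0.0, 0.016] [-0.0, 0.001, 0.0]
[-0.028, 0.001, 0.033] [-0.0, 0.002, 0.0]
[-0.043, 0.001, 0.049] [-0.0, 0.002, 0.0]
[-0.057, 0.002, 0.066] [-0.0, 0.003, 0.001]
[-0.071, 0.002, 0.082] [-0.0, 0.004, 0.001]
[-0.085, 0.003, 0.098] [-0.0, 0.005, 0.001]
n>= 3.025807678343138 0.033808677626250595
[-0.099, 0.003, 0.115] [-0.0, 0.005, 0.001]
```

```bash
echo '[[-0.018,0,0.021,0,0.002,0,0.03],[-0.042,0.001,0.049,0,0.003,0,0.03],[-0.064,0.002,0.074,0,0.005,0,0.03],[-0.079,0.002,0.091,0,0.005,0,0.03],[-0.085,0.003,0.098,0,0.005,0.001,0.03]]' | python3 shift.py | sed -n 2,4p;echo '[[0,0,0,0,0,0,0.03],[0,0,0,0,0,0,0.03]]' | python3 shift.py | sed -n 2,4p; for i in 1 2 3; do echo '[[-0.001,0,0.0012,0,0,0,0.03],[-0.0022,0,0.0025,0,0,0,0.03],[-0.0035,0,0.004,0,0,0,0.03]]' | python3 shift.py| sed -n 2,4p | tr '\n' ' '; done
```

```text
eef_pos: [0.4988, 0.12, 0.0284]
eef_rot: [-3.137, -0.7, 1.568]
wrist_force: [-0.0, 0.0, -2.5]
eef_pos: [0.5009, 0.119, 0.031]
eef_rot: [3.141, -0.7, 1.571]
wrist_force: [-0.0, 0.1, -3.3]
eef_pos: [0.5003, 0.1188, 0.0248] eef_rot: [-3.141, -0.7, 1.569] wrist_force: [0.3, 0.1, -2.5] eef_pos: [0.4998, 0.1188, 0.0189] eef_rot: [-3.139, -0.7, 1.568] wrist_force: [-0.1, -0.1, -3.4] eef_pos: [0.4998, 0.1188, 0.0136] eef_rot: [-3.139, -0.7, 1.568] wrist_force: [0.0, -0.4, -3.6]
```

```bash
for i in 1 2 3 4; do echo '[[-0.0006,0,0.0008,0,0,0,0.03],[-0.0012,0,0.0015,0,0,0,0.03],[-0.0012,0,0.0015,0,0,0,0.03]]' | python3 shift.py| sed -n 2,4p | tr '\n' ' '; echo; done
```

```text
eef_pos: [0.4997, 0.1188, 0.0117] eef_rot: [-3.139, -0.7, 1.568] wrist_force: [-0.1, 1.2, -3.1] 
eef_pos: [0.4996, 0.1189, 0.0097] eef_rot: [-3.139, -0.7, 1.568] wrist_force: [0.1, -0.0, -3.5] 
eef_pos: [0.4999, 0.1189, 0.0092] eef_rot: [-3.139, -0.702, 1.569] wrist_force: [-3.6, -2.8, 6.7] 
eef_pos: [0.4999, 0.1189, 0.009] eef_rot: [-3.138, -0.704, 1.57] wrist_force: [-9.6, -8.7, 21.1]
```

```bash
echo '[[0.0012,0,-0.0015,0,0,0,0.03],[0.0012,0,-0.0015,0,0,0,0.06],[0.0012,0,-0.0015,0,0,0,0.07],[0.0012,0,-0.0015,0,0,0,0.09],[0.0012,0,-0.0015,0,0,0,0.09]]' | python3 shift.py|sed -n 2,5p; echo '[[0,0,-0.02,0,0,0,0.09],[0,0,-0.05,0,0,0,0.09],[0,0,-0.09,0,0,0,0.09],[0,0,-0.13,0,-0.1,0,0.09],[0,0,-0.17,0,-0.2,0,0.09]]' | python3 shift.py|sed -n 2,5p; python3 - <<'E'
from kin import *
rows([.5,.08,.26],TR(np.pi/2,0),5)
E
```

```text
eef_pos: [0.4998, 0.119, 0.0079]
eef_rot: [-3.139, -0.701, 1.568]
wrist_force: [0.2, -1.2, 0.6]
width: 0.0814
eef_pos: [0.4996, 0.0078, 0.1387]
eef_rot: [-3.138, -0.497, 1.566]
wrist_force: [0.9, 0.0, 0.7]
width: 0.09
n>= 2.822748326567906 3.313759197076704
[0.024, -0.0, -0.014] [-0.0, -0.099, -0.001]
[0.049, -0.0, -0.029] [-0.001, -0.199, -0.002]
[0.073, -0.0, -0.043] [-0.001, -0.298, -0.002]
[0.097, -0.0, -0.058] [-0.001, -0.398, -0.003]
[0.121, -0.0, -0.072] [-0.002, -0.497, -0.004]
```

```bash
echo '[[0.024,0,-0.014,0,-0.099,0,0.06],[0.049,0,-0.029,0,-0.199,0,0.06],[0.073,0,-0.043,0,-0.298,0,0.06],[0.097,0,-0.058,0,-0.398,0,0.06],[0.121,0,-0.072,0,-0.497,-0.004,0.06]]' | python3 shift.py|sed -n 2,5p; echo '[[0,0,0,0,0,0,0.06],[0,0,0,0,0,0,0.06],[0,0,0,0,0,0,0.06]]' | python3 shift.py|sed -n 2,5p;python3 - <<'E'
from kin import *
w=grab('wrist');t=grab('top');s=grab('side'); np.save('d8.npy',[w,t,s],allow_pickle=True)
im=np.zeros((600,800,3),np.uint8)
im[:300,:400]=crop(w,180,40,200,150,2);im[300:,:400]=crop(t,180,230,100,75,4)
im[:300,400:]=crop(s,185,150,100,75,4);im[300:,400:]=crop(t,350,218,100,75,4);cv2.imwrite('pics/s8.png',im)
E
```

```text
eef_pos: [0.5002, 0.0816, 0.2609]
eef_rot: [3.14, 0.0, 1.573]
wrist_force: [-0.1, 0.0, 0.3]
width: 0.0597
eef_pos: [0.4994, 0.0802, 0.2574]
eef_rot: [-3.137, -0.004, 1.572]
wrist_force: [-0.0, 0.9, 1.0]
width: 0.0603
```

View pics/s8.png

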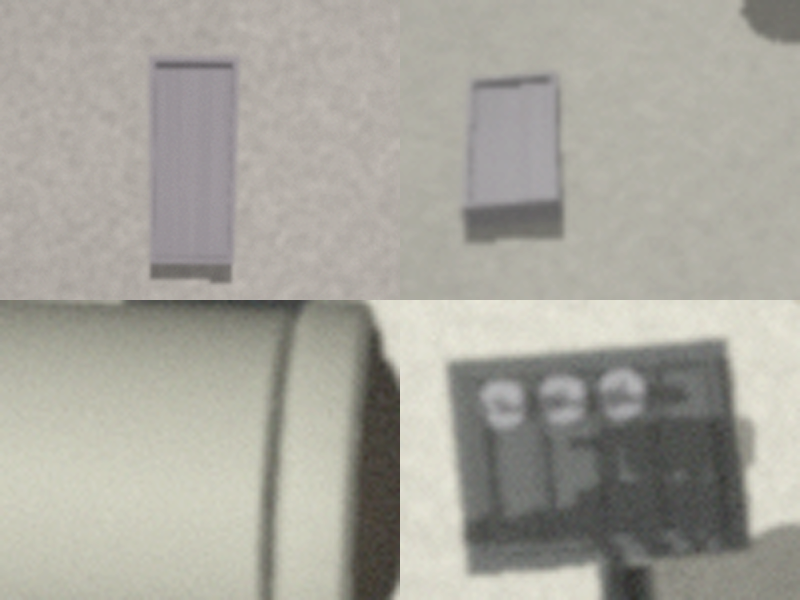

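```bash
python3 - <<'E'
from kin import *
w,t,s=np.load('d8.npy',allow_pickle=True)
a,b=.065,.028; P=np.array([[a,b,.016],[a,-b,.016],[-a,-b,.016],[-a,b,.016]])
pw=np.array([(150,59),(238,58),(232,263),(150,264)])/2+[180,40]   # +y end: left(-x),right(+x)
ps=(np.array([(472,75),(560,75),(562,200),(463,207)])-[400,0])/4+[185,150]
for o in ([(w,P,pw)],[(w,P,pw),(s,P,ps)]):
    q,e=fit(o,[.5,.155,1.57,0]);print(q.round(4),e.max().round(1))
for p in ((503,403),(563,400),(622,395)):
    print(atz(t,(np.array(p)-[400,300])/4+[350,218],.009).round(4))
rows([.54,-.15,.2],TR(.047,0),10)
rows([.52,-.1,.22],TR(.9,0),5)
E
```

```text
[ 0.4998  0.1506  1.5609 -0.0066] 0.6
[ 0.5007  0.1508  1.5607 -0.0031] 1.7
[ 0.597  -0.1732  0.009 ]
[ 0.5976 -0.2052  0.009 ]
[ 0.5992 -0.2369  0.009 ]
n>= 4.805877560458426 10.158902520535161
[-0.023, 0.004, 0.006] [-0.001, -0.0, 0.152]
[-0.046, 0.008, 0.011] [-0.001, -0.0, 0.305]
[-0.069, 0.012, 0.017] [-0.002, -0.0, 0.457]
[-0.092, 0.016, 0.023] [-0.002, -0.0, 0.61]
[-0.115, 0.02, 0.028] [-0.003, -0.0, 0.762]
[-0.138, 0.024, 0.034] [-0.004, -0.0, 0.914]
[-0.161, 0.028, 0.04] [-0.004, -0.0, 1.067]
[-0.184, 0.032, 0.045] [-0.005, -0.0, 1.219]
[-0.207, 0.037, 0.051] [-0.005, -0.0, 1.371]
[-0.23, 0.041, 0.057] [-0.006, -0.0, 1.524]
n>= 3.695652467611064 4.472327558904309
[-0.036, 0.004, 0.007] [-0.001, -0.001, 0.134]
[-0.072, 0.008, 0.015] [-0.002, -0.001, 0.268]
[-0.108, 0.012, 0.022] [-0.003, -0.002, 0.402]
[-0.144, 0.016, 0.029] [-0.004, -0.002, 0.537]
[-0.18, 0.021, 0.037] [-0.005, -0.003, 0.671]
```

```bash
echo '[[-0.04,0.015,0.02,0,0,0,0.05],[-0.085,0.03,0.04,0,0,0,0.04],[-0.125,0.045,0.06,0,0,0,0.04],[-0.165,0.06,0.08,0,0,0.0,0.04],[-0.205,0.075,0.1,0,0,-0.04,0.04]]' | python3 shift.py|sed -n 2,5p; python3 - <<'E'
from kin import *
rows([.5967,-.1739,.10],TR(1.617,0),5)
E
```

```text
eef_pos: [0.5752, -0.1262, 0.1567]
eef_rot: [-3.14, -0.004, 1.612]
wrist_force: [-0.1, 0.4, 1.2]
width: 0.04
n>= 1.5432370048791713 0.04695972454279126
[-0.01, 0.004, 0.011] [-0.0, -0.001, -0.001]
[-0.02, 0.008, 0.023] [-0.001, -0.002, -0.002]
[-0.029, 0.012, 0.034] [-0.001, -0.003, -0.003]
[-0.039, 0.016, 0.045] [-0.001, -0.004, -0.004]
[-0.049, 0.02, 0.056] [-0.002, -0.004, -0.005]
```

```bash
echo '[[-0.015,0.006,0.02,0,0,0,0.04],[-0.03,0.012,0.04,0,0,0,0.04],[-0.043,0.018,0.055,0,-0.003,0,0.04],[-0.049,0.02,0.056,-0.002,-0.004,-0.005,0.04],[-0.049,0.02,0.056,-0.002,-0.004,-0.005,0.04]]' | python3 shift.py|sed -n 2,3p; echo '[[0,0,0,0,0,0,0.04],[0,0,0,0,0,0,0.04],[0,0,0,0,0,0,0.04]]' | python3 shift.py|sed -n 2,3p;python3 - <<'E'
from kin import *
w=grab('wrist'); np.save('d9.npy',w,allow_pickle=True)
P=proj(w,[[.5967,-.1739,.038],[.5976,-.2058,.038],[.5991,-.2378,.038]]);print(P)
rows([.5967,-.1739,.019],TR(1.617,0),1)
im=crop(w,180,100,200,150,4)
for p in P: cv2.circle(im,tuple(int(v) for v in (p-[180,100])*4),4,(0,0,255),-1)
cv2.imwrite('pics/w9.png',im)
E
```

```text
eef_pos: [0.597, -0.1725, 0.1016]
eef_rot: [3.141, -0.0, 1.616]
eef_pos: [0.5979, -0.1711, 0.1032]
eef_rot: [3.139, 0.001, 1.619]
[[273.71439685 222.50621145]
 [273.05003885 258.44867159]
 [273.12330606 291.74863337]]
n>= 1.6804856586541062 0.02011691409692522
[-0.003, -0.001, 0.084] [0.002, 0.001, 0.002]
```

View pics/w9.png

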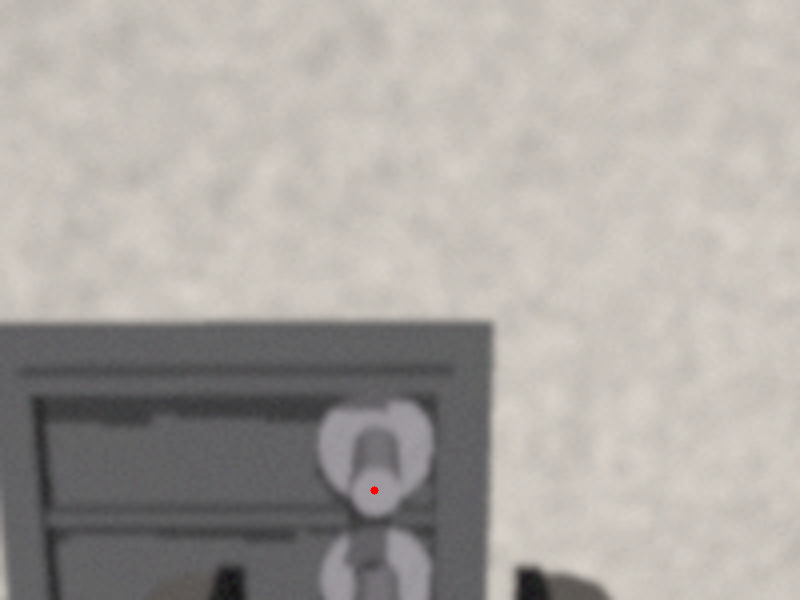

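```bash
echo '[[-0.002,-0.001,0.02,0,0,0,0.04],[-0.003,-0.001,0.042,0,0,0,0.04],[-0.003,-0.001,0.058,0,0,0,0.04],[-0.003,-0.001,0.068,0,0,0,0.04],[-0.003,-0.001,0.074,0,0,0,0.04]]' | python3 shift.py|sed -n 2,5p; echo '[[0,0,0,0,0,0,0.04],[0,0,0,0,0,0,0.04],[0,0,0,0,0,0,0.04]]' | python3 shift.py|sed -n 2,3p;python3 - <<'E'
from kin import *
rows([.5967,-.1739,.019],TR(1.617,0),1)
E
```

```text
eef_pos: [0.5965, -0.1741, 0.0273]
eef_rot: [3.141, -0.0, 1.618]
wrist_force: [0.4, -0.3, 0.6]
width: 0.0396
eef_pos: [0.5976, -0.1748, 0.0292]
eef_rot: [3.139, 0.001, 1.618]
n>= 0.20635714000506944 0.022649714226867717
[0.001, -0.001, 0.01] [0.003, 0.001, 0.001]
```

```bash
echo '[[0,0,0.004,0,0,0,0.04],[0.001,-0.001,0.008,0,0,0,0.04],[0.001,-0.001,0.01,0,0,0,0.02],[0.001,-0.001,0.01,0,0,0,0],[0.001,-0.001,0.01,0,0,0,0]]' | python3 shift.py 25|sed -n 2,6p; echo '[[0,0,0,0,0,0,0],[0,0,0,0,0,0,0],[0,0,0,0,0,0,0]]' | python3 shift.py|sed -n 2,6p; echo '[[0,0,-0.01,0,0,0,0],[0,0,-0.03,0,0,0,0],[0,0,-0.06,0,0,0,0],[0.03,-0.008,-0.09,0,0,0,0],[0.07,-0.019,-0.1,0,0,0,0]]' | python3 shift.py|sed -n 2,6p;python3 - <<'E'
from kin import *
rows([.5,.113,.10],TR(1.57,0),6)
E
```

```text
eef_pos: [0.5957, -0.1735, 0.0181]
eef_rot: [3.141, 0.0, 1.618]
wrist_force: [-0.6, 0.3, -0.2]
width: 0.018
finger_force: 0.0
eef_pos: [0.5959, -0.1736, 0.0184]
eef_rot: [3.14, 0.001, 1.618]
wrist_force: [0.2, -0.4, 0.1]
width: 0.009
finger_force: 25.0
eef_pos: [0.5759, -0.1061, 0.123]
eef_rot: [3.133, 0.004, 1.616]
wrist_force: [0.9, 0.8, -0.3]
width: 0.0096
finger_force: 25.0
n>= 4.659855884168653 0.31052660221495776
[0.037, -0.011, 0.004] [0.001, 0.001, 0.008]
[0.074, -0.022, 0.007] [0.003, 0.001, 0.015]
[0.111, -0.033, 0.011] [0.004, 0.002, 0.023]
[0.148, -0.044, 0.014] [0.006, 0.003, 0.03]
[0.185, -0.055, 0.018] [0.007, 0.003, 0.038]
[0.222, -0.066, 0.022] [0.009, 0.004, 0.046]
```

```bash
echo '[[0.045,-0.013,0,0,0,0.01,0],[0.09,-0.027,0,0,0,0.02,0],[0.135,-0.04,0,0,0,0.03,0],[0.18,-0.054,0,0,0,0.04,0],[0.21,-0.063,0.01,0,0,0.046,0]]' | python3 shift.py|sed -n 2,3p;echo '[[0.012,-0.003,0.01,0,0,0,0],[0.012,-0.003,0.02,0,0,0,0],[0.012,-0.003,0.02,0,0,0,0],[0.012,-0.003,0.02,0,0,0,0]]' | python3 shift.py|sed -n 2,3p;python3 - <<'E'
from kin import *
rows([.5,.113,.032],TR(1.57,0),1)
s0=np.load('d8.npy',allow_pickle=True)[2]['bgr'];s=grab('side')['bgr']
D=cv2.absdiff(s0,s).max(2)[165:210,195:232]; print((D>40).astype(int)[::5,::4])
E
```

```text
eef_pos: [0.5005, 0.1048, 0.1099]
eef_rot: [3.137, 0.0, 1.573]
eef_pos: [0.498, 0.113, 0.0879]
eef_rot: [3.141, 0.001, 1.571]
n>= 1.1177862716586733 0.009925450281771686
[0.0, 0.002, 0.056] [0.001, 0.001, 0.001]
[[0 1 1 1 1 0 0 0 0 0]
 [0 0 1 0 0 0 0 0 0 0]
 [0 0 0 1 1 0 0 0 0 0]
 [0 0 0 0 0 0 0 0 0 0]
 [0 0 0 0 0 0 0 0 0 0]
 [0 0 0 0 0 0 0 0 0 0]
 [0 0 0 0 0 0 0 0 0 0]
 [0 0 0 0 0 0 0 0 0 0]
 [0 0 0 0 0 0 0 0 0 0]]
```

```bash
echo '[[0,0.001,0.015,0,0,0,0],[0,0.002,0.03,0,0,0,0],[0,0.002,0.043,0,0,0,0],[0,0.002,0.051,0,0,0,0],[0,0.002,0.056,0,0,0,0]]' | python3 shift.py|sed -n 2,4p;echo '[[0,0,0,0,0,0,0],[0,0,0,0,0,0,0]]' | python3 shift.py|sed -n 2,4p; for i in 1 2 3; do echo '[[0,0,0.0008,0,0,0,0],[0,0,0.0015,0,0,0,0],[0,0,0.0015,0,0,0,0]]' | python3 shift.py|sed -n 2,4p | tr '\n' ' '; echo; done
```

```text
eef_pos: [0.4994, 0.1139, 0.0313]
eef_rot: [3.141, 0.001, 1.572]
wrist_force: [-0.3, -0.2, -0.7]
eef_pos: [0.5, 0.1142, 0.0324]
eef_rot: [3.14, 0.001, 1.572]
wrist_force: [-0.0, 0.1, 0.8]
eef_pos: [0.4997, 0.1143, 0.0306] eef_rot: [3.14, 0.001, 1.572] wrist_force: [-0.0, -0.8, 0.2] 
eef_pos: [0.4994, 0.1143, 0.0288] eef_rot: [3.141, 0.0, 1.572] wrist_force: [-0.6, 0.1, -0.1] 
eef_pos: [0.4995, 0.1142, 0.0273] eef_rot: [3.141, 0.001, 1.572] wrist_force: [0.7, 0.3, -0.4]
```

```bash
for i in 1 2; do echo '[[0,0,0.0005,0,0,0,0],[0,0,0.001,0,0,0,0],[0,0,0.001,0,0,0,0]]' | python3 shift.py|sed -n 2,4p | tr '\n' ' '; echo; done;  echo '[[0,0,0,0,0,0,0.02],[0,0,0,0,0,0,0.03],[0,0,0,0,0,0,0.03],[0,0,0,0,0,0,0.04]]' | python3 shift.py|sed -n 2,5p; echo '[[0,0,-0.02,0,0,0,0.04],[0,0,-0.05,0,0,0,0.04],[-0.02,0.005,-0.085,0,0,0,0.04],[-0.06,0.018,-0.1,0,0,0.01,0.04],[-0.1,0.03,-0.1,0,0,-0.02,0.04]]' | python3 shift.py|sed -n 2,3p; python3 - <<'E'
from kin import *
rows([.5976,-.2058,.09],TR(1.617,0),5)
E
```

```text
eef_pos: [0.4995, 0.1143, 0.0263] eef_rot: [3.141, 0.0, 1.572] wrist_force: [0.6, -0.2, -1.2] 
eef_pos: [0.4996, 0.1143, 0.0263] eef_rot: [3.141, 0.001, 1.572] wrist_force: [-3.2, -0.9, 7.2] 
eef_pos: [0.4995, 0.1142, 0.0253]
eef_rot: [3.141, 0.001, 1.572]
wrist_force: [-0.3, 1.0, 0.6]
width: 0.036
eef_pos: [0.5321, 0.0132, 0.1289]
eef_rot: [3.134, 0.002, 1.594]
n>= 4.637832101171786 0.15892475519738716
[-0.044, 0.012, 0.008] [0.002, 0.0, -0.005]
[-0.088, 0.024, 0.016] [0.003, 0.001, -0.009]
[-0.132, 0.036, 0.024] [0.005, 0.001, -0.014]
[-0.176, 0.048, 0.032] [0.006, 0.002, -0.018]
[-0.22, 0.06, 0.04] [0.008, 0.002, -0.023]
```

Contact at z ≈ .0263, placed. Next stud B.

```bash
echo '[[-0.044,0.012,0.0,0,0,-0.005,0.04],[-0.088,0.024,0,0,0,-0.01,0.04],[-0.132,0.036,0,0,0,-0.014,0.04],[-0.176,0.048,0.01,0,0,-0.018,0.04],[-0.21,0.057,0.025,0,0,-0.023,0.04]]' | python3 shift.py|sed -n 2,3p; echo '[[-0.01,0.003,0.015,0,0,0,0.04],[-0.01,0.003,0.015,0,0,0,0.04],[-0.01,0.003,0.015,0,0,0,0.04],[-0.01,0.003,0.015,0,0,0,0.04]]' | python3 shift.py|sed -n 2,3p; python3 - <<'E'
from kin import *
rows([.5976,-.2058,.028],TR(1.617,0),1)
E
```

```text
eef_pos: [0.5923, -0.1976, 0.1014]
eef_rot: [3.138, 0.002, 1.614]
eef_pos: [0.5949, -0.2034, 0.0866]
eef_rot: [3.14, 0.001, 1.616]
n>= 1.1743369747019965 0.015442542917412667
[-0.003, 0.002, 0.059] [0.002, 0.001, -0.001]
```

```bash
echo '[[-0.002,0.001,0.018,0,0,0,0.04],[-0.003,0.002,0.036,0,0,0,0.04],[-0.003,0.002,0.049,0,0,0,0.04],[-0.003,0.002,0.056,0,0,0,0.04],[-0.003,0.002,0.059,0,0,0,0.04]]' | python3 shift.py|sed -n 2,4p; echo '[[0,0,0,0,0,0,0.04],[0,0,0,0,0,0,0.04]]' | python3 shift.py|sed -n 2,3p;python3 - <<'E'
from kin import *
rows([.5976,-.2058,.0185],TR(1.617,0),1)
E
```

```text
eef_pos: [0.5962, -0.2066, 0.0256]
eef_rot: [-3.141, -0.0, 1.616]
wrist_force: [-0.4, -0.2, -0.2]
eef_pos: [0.5973, -0.2074, 0.0274]
eef_rot: [3.139, 0.001, 1.615]
n>= 0.180635126923699 0.019721987717856635
[0.002, 0.0, 0.009] [0.002, 0.001, -0.002]
```

```bash
echo '[[0.001,0,0.004,0,0,0,0.04],[0.002,0,0.008,0,0,0,0.04],[0.002,0,0.009,0,0,0,0.02],[0.002,0,0.009,0,0,0,0],[0.002,0,0.009,0,0,0,0]]' | python3 shift.py 25|sed -n 2,6p; echo '[[0,0,0,0,0,0,0],[0,0,0,0,0,0,0],[0,0,0,0,0,0,0]]' | python3 shift.py|sed -n 2,6p; echo '[[0,0,-0.01,0,0,0,0],[0,0,-0.03,0,0,0,0],[0,0,-0.06,0,0,0,0],[0.03,-0.008,-0.09,0,0,0,0],[0.07,-0.019,-0.1,0,0,0,0]]' | python3 shift.py|sed -n 2,6p;python3 - <<'E'
from kin import *
rows([.5,.151,.10],TR(1.57,0),7)
E
```

```text
eef_pos: [0.5967, -0.2052, 0.0177]
eef_rot: [3.14, 0.001, 1.615]
wrist_force: [-0.4, -0.4, 0.2]
width: 0.0179
finger_force: 0.0
eef_pos: [0.5969, -0.2053, 0.0179]
eef_rot: [3.14, 0.001, 1.615]
wrist_force: [0.3, 1.0, 1.2]
width: 0.009
finger_force: 25.0
eef_pos: [0.5769, -0.1378, 0.1225]
eef_rot: [3.133, 0.004, 1.613]
wrist_force: [1.0, 1.5, -0.0]
width: 0.009
finger_force: 25.0
n>= 5.994453452524398 0.29150431962191764
[0.042, -0.009, 0.003] [0.001, 0.001, 0.006]
[0.083, -0.019, 0.006] [0.002, 0.001, 0.012]
[0.125, -0.028, 0.009] [0.004, 0.002, 0.018]
[0.167, -0.037, 0.012] [0.005, 0.002, 0.024]
[0.208, -0.046, 0.015] [0.006, 0.003, 0.031]
[0.25, -0.056, 0.018] [0.007, 0.004, 0.037]
[0.292, -0.065, 0.021] [0.008, 0.004, 0.043]
```

```bash
echo '[[0.047,-0.01,0,0,0,0.006,0],[0.094,-0.02,0,0,0,0.014,0],[0.141,-0.031,0,0,0,0.02,0],[0.188,-0.042,0,0,0,0.028,0],[0.235,-0.052,0,0,0,0.034,0]]' | python3 shift.py|sed -n 2,3p;python3 - <<'E'
from kin import *
rows([.5,.151,.095],TR(1.57,0),1)
E
```

```text
eef_pos: [0.5114, 0.0981, 0.1184]
eef_rot: [3.139, 0.001, 1.581]
n>= 1.1796304224154759 0.07251950309900315
[0.053, -0.011, 0.023] [0.002, 0.0, 0.011]
```

```bash
echo '[[0.03,-0.006,0,0,0,0.006,0],[0.05,-0.01,0.01,0,0,0.011,0],[0.053,-0.011,0.02,0,0,0.011,0],[0.053,-0.011,0.023,0,0,0.011,0],[0.053,-0.011,0.023,0,0,0.011,0]]' | python3 shift.py|sed -n 2,3p;echo '[[0,0,0,0,0,0,0],[0,0,0,0,0,0,0]]' | python3 shift.py|sed -n 2,3p;python3 - <<'E'
from kin import *
rows([.5,.152,.031],TR(1.57,0),1)
s0=np.load('d8.npy',allow_pickle=True)[2]['bgr'];s=grab('side')['bgr']
D=cv2.absdiff(s0,s).max(2)[165:215,195:232]; print((D>40).astype(int)[::5,::4])
E
```

```text
eef_pos: [0.5004, 0.1482, 0.0939]
eef_rot: [-3.142, 0.001, 1.569]
eef_pos: [0.5012, 0.1484, 0.0949]
eef_rot: [3.14, 0.001, 1.569]
n>= 1.2800670144175896 0.01630230081124577
[0.004, -0.001, 0.064] [0.002, 0.001, -0.001]
[[0 0 0 0 0 0 0 0 0 0]
 [0 0 0 0 0 0 0 0 0 0]
 [0 0 0 0 0 0 0 0 0 0]
 [0 0 0 0 0 0 0 0 0 0]
 [0 0 0 0 1 0 0 0 0 0]
 [0 0 0 0 1 0 0 0 0 0]
 [0 0 0 0 1 0 0 0 0 0]
 [0 0 0 0 0 0 0 0 0 0]
 [0 0 0 0 0 0 0 0 0 0]
 [0 0 0 0 0 0 0 0 0 0]]
```

```bash
echo '[[0.002,0,0.018,0,0,0,0],[0.004,-0.001,0.036,0,0,0,0],[0.004,-0.001,0.05,0,0,0,0],[0.004,-0.001,0.059,0,0,0,0],[0.004,-0.001,0.064,0,0,0,0]]' | python3 shift.py|sed -n 2,4p;echo '[[0,0,0,0,0,0,0],[0,0,0,0,0,0,0]]' | python3 shift.py|sed -n 2,4p; for i in 1 2 3 4; do echo '[[0,0,0.0006,0,0,0,0],[0,0,0.0013,0,0,0,0],[0,0,0.0013,0,0,0,0]]' | python3 shift.py|sed -n 2,4p | tr '\n' ' '; echo; done
```

```text
eef_pos: [0.4994, 0.153, 0.0297]
eef_rot: [3.141, 0.001, 1.57]
wrist_force: [0.4, 0.5, -0.3]
eef_pos: [0.5002, 0.1532, 0.031]
eef_rot: [3.139, 0.0, 1.57]
wrist_force: [-0.8, -1.1, 0.4]
eef_pos: [0.4999, 0.1533, 0.0294] eef_rot: [3.14, 0.0, 1.57] wrist_force: [-0.3, -0.2, -0.1] 
eef_pos: [0.4995, 0.1532, 0.0277] eef_rot: [3.141, 0.001, 1.57] wrist_force: [0.2, 0.3, -0.1] 
eef_pos: [0.4995, 0.1532, 0.0264] eef_rot: [3.141, 0.001, 1.57] wrist_force: [-0.7, -0.5, -0.3] 
eef_pos: [0.4998, 0.1532, 0.0258] eef_rot: [3.14, 0.001, 1.57] wrist_force: [-2.1, 0.3, 5.0]
```

```bash
echo '[[0,0,0,0,0,0,0.02],[0,0,0,0,0,0,0.03],[0,0,0,0,0,0,0.03],[0,0,0,0,0,0,0.04]]' | python3 shift.py|sed -n 2,5p; echo '[[0,0,-0.02,0,0,0,0.04],[0,0,-0.05,0,0,0,0.04],[-0.02,0.005,-0.085,0,0,0,0.04],[-0.06,0.018,-0.1,0,0,0.01,0.04],[-0.1,0.03,-0.1,0,0,-0.02,0.04]]' | python3 shift.py|sed -n 2,3p;  echo '[[-0.045,0.011,0.0,0,0,-0.005,0.04],[-0.09,0.022,0,0,0,-0.01,0.04],[-0.135,0.032,0,0,0,-0.014,0.04],[-0.18,0.043,0,0,0,-0.018,0.04],[-0.225,0.053,0,0,0,-0.023,0.04]]' | python3 shift.py|sed -n 2,3p; python3 - <<'E'
from kin import *
rows([.5986,-.2375,.09],TR(1.617,0),1)
E
```

```text
eef_pos: [0.4996, 0.1532, 0.0251]
eef_rot: [3.141, 0.001, 1.57]
wrist_force: [1.0, 0.0, 0.8]
width: 0.0362
eef_pos: [0.532, 0.0523, 0.1288]
eef_rot: [3.134, 0.001, 1.592]
eef_pos: [0.587, -0.1726, 0.1254]
eef_rot: [3.14, 0.0, 1.613]
n>= 1.4967080373103308 0.026850487895491496
[-0.065, 0.009, 0.035] [0.001, 0.0, -0.004]
```

```bash
echo '[[-0.025,0.003,0.0,0,0,0,0.04],[-0.045,0.006,0.01,0,0,0,0.04],[-0.06,0.009,0.025,0,0,0,0.04],[-0.065,0.009,0.035,0,0,0,0.04],[-0.065,0.009,0.035,0,0,0,0.04]]' | python3 shift.py|sed -n 2,3p; echo '[[0,0,0,0,0,0,0.04],[0,0,0,0,0,0,0.04]]' | python3 shift.py|sed -n 2,3p; python3 - <<'E'
from kin import *
rows([.5986,-.2375,.028],TR(1.617,0),1)
E
```

```text
eef_pos: [0.5972, -0.2348, 0.0883]
eef_rot: [-3.139, -0.002, 1.612]
eef_pos: [0.5991, -0.2346, 0.0914]
eef_rot: [3.14, 0.001, 1.614]
n>= 1.2689196432439027 0.024188674522260305
[-0.003, -0.001, 0.063] [0.002, 0.001, -0.003]
```

```bash
echo '[[-0.002,0,0.018,0,0,0,0.04],[-0.003,-0.001,0.036,0,0,0,0.04],[-0.003,-0.001,0.051,0,0,0,0.04],[-0.003,-0.001,0.059,0,0,0,0.04],[-0.003,-0.001,0.063,0,0,-0.003,0.04]]' | python3 shift.py|sed -n 2,4p; echo '[[0,0,0,0,0,0,0.04],[0,0,0,0,0,0,0.04]]' | python3 shift.py|sed -n 2,3p;python3 - <<'E'
from kin import *
rows([.5986,-.2375,.0185],TR(1.617,0),1)
E
```

```text
eef_pos: [0.5977, -0.2378, 0.0269]
eef_rot: [3.141, 0.0, 1.617]
wrist_force: [-0.2, 0.3, 0.4]
eef_pos: [0.5984, -0.2386, 0.0284]
eef_rot: [3.139, 0.001, 1.616]
n>= 0.19836653964725962 0.018273557119723553
[0.001, 0.0, 0.01] [0.002, 0.001, -0.001]
```

```bash
echo '[[0.001,0,0.004,0,0,0,0.04],[0.001,0,0.008,0,0,0,0.04],[0.001,0,0.01,0,0,0,0.02],[0.001,0,0.01,0,0,0,0],[0.001,0,0.01,0,0,0,0]]' | python3 shift.py 25|sed -n 2,6p; echo '[[0,0,0,0,0,0,0],[0,0,0,0,0,0,0],[0,0,0,0,0,0,0]]' | python3 shift.py|sed -n 2,6p; echo '[[0,0,-0.01,0,0,0,0],[0,0,-0.03,0,0,0,0],[0,0,-0.06,0,0,0,0],[0.03,-0.008,-0.09,0,0,0,0],[0.07,-0.019,-0.1,0,0,0,0]]' | python3 shift.py|sed -n 2,6p; echo '[[0.045,-0.009,0,0,0,0.005,0],[0.09,-0.018,0,0,0,0.01,0],[0.135,-0.027,0,0,0,0.015,0],[0.18,-0.036,0,0,0,0.02,0],[0.225,-0.045,0,0,0,0.025,0]]' | python3 shift.py|sed -n 2,3p;python3 - <<'E'
from kin import *
rows([.5,.190,.095],TR(1.57,0),3)
E
```

```text
eef_pos: [0.5978, -0.2373, 0.0175]
eef_rot: [3.14, 0.001, 1.616]
wrist_force: [0.8, 0.2, 0.3]
width: 0.0182
finger_force: 0.0
eef_pos: [0.5979, -0.2374, 0.0177]
eef_rot: [3.14, 0.001, 1.616]
wrist_force: [0.5, 0.5, 0.0]
width: 0.0089
finger_force: 25.0
eef_pos: [0.5779, -0.1701, 0.1224]
eef_rot: [3.133, 0.005, 1.614]
wrist_force: [1.2, 1.0, -0.5]
width: 0.0091
finger_force: 25.0
eef_pos: [0.5199, 0.0561, 0.1183]
eef_rot: [3.139, 0.001, 1.591]
n>= 2.7460998152120095 0.1391180060098126
[0.045, -0.006, 0.008] [0.001, 0.0, 0.007]
[0.089, -0.012, 0.015] [0.002, 0.0, 0.014]
[0.134, -0.017, 0.023] [0.002, 0.001, 0.021]
```

```bash
echo '[[0.04,-0.005,0,0,0,0.006,0],[0.08,-0.01,0,0,0,0.011,0],[0.115,-0.015,0.005,0,0,0.02,0],[0.13,-0.017,0.015,0,0,0.021,0],[0.134,-0.017,0.023,0,0,0.021,0]]' | python3 shift.py|sed -n 2,3p;echo '[[0,0,0,0,0,0,0],[0,0,0,0,0,0,0],[0,0,0,0,0,0,0]]' | python3 shift.py|sed -n 2,3p;python3 - <<'E'
from kin import *
rows([.5,.190,.031],TR(1.57,0),1)
s0=np.load('d8.npy',allow_pickle=True)[2]['bgr'];s=grab('side')['bgr']
D=cv2.absdiff(s0,s).max(2)[165:215,195:232]; print((D>40).astype(int)[::5,::4])
E
```

```text
eef_pos: [0.5003, 0.1898, 0.0945]
eef_rot: [3.14, 0.0, 1.573]
eef_pos: [0.5014, 0.1872, 0.0948]
eef_rot: [3.139, 0.001, 1.569]
n>= 1.2774227045120183 0.01679420131831331
[0.003, -0.001, 0.064] [0.002, 0.001, -0.001]
[[0 0 0 0 0 0 0 0 0 0]
 [0 0 0 0 0 0 0 0 0 0]
 [0 0 0 0 1 0 0 0 0 0]
 [0 0 0 0 0 0 0 0 0 0]
 [0 0 0 0 1 0 0 0 0 0]
 [0 0 0 0 1 0 0 0 0 0]
 [0 0 0 0 1 1 0 0 0 0]
 [0 0 0 0 0 0 0 0 0 0]
 [0 0 0 0 0 0 0 0 0 0]
 [0 0 0 0 0 0 0 0 0 0]]
```

```bash
echo '[[0.002,0,0.018,0,0,0,0],[0.003,-0.001,0.036,0,0,0,0],[0.003,-0.001,0.05,0,0,0,0],[0.003,-0.001,0.059,0,0,0,0],[0.003,-0.001,0.064,0,0,0,0]]' | python3 shift.py|sed -n 2,4p;echo '[[0,0,0,0,0,0,0],[0,0,0,0,0,0,0]]' | python3 shift.py|sed -n 2,4p; for i in 1 2 3 4; do echo '[[0,0,0.0006,0,0,0,0],[0,0,0.0013,0,0,0,0],[0,0,0.0013,0,0,0,0]]' | python3 shift.py|sed -n 2,4p | tr '\n' ' '; echo; done
```

```text
eef_pos: [0.4995, 0.1907, 0.0295]
eef_rot: [3.141, 0.001, 1.57]
wrist_force: [-0.7, 0.4, 0.0]
eef_pos: [0.5003, 0.1911, 0.0308]
eef_rot: [3.139, 0.0, 1.57]
wrist_force: [0.3, 0.1, -0.8]
eef_pos: [0.4999, 0.1911, 0.0291] eef_rot: [3.14, 0.0, 1.57] wrist_force: [0.2, 0.3, -0.9] 
eef_pos: [0.4996, 0.1911, 0.0275] eef_rot: [3.141, 0.001, 1.57] wrist_force: [-0.4, -0.8, -0.4] 
eef_pos: [0.4996, 0.1911, 0.0262] eef_rot: [3.141, 0.001, 1.57] wrist_force: [-0.6, -0.4, 0.2] 
eef_pos: [0.4998, 0.1911, 0.0256] eef_rot: [3.14, 0.001, 1.57] wrist_force: [-2.0, -0.2, 6.1]
```

```bash
echo '[[0,0,0,0,0,0,0.02],[0,0,0,0,0,0,0.03],[0,0,0,0,0,0,0.03],[0,0,0,0,0,0,0.04]]' | python3 shift.py|sed -n 2,5p; echo '[[0,0,-0.02,0,0,0,0.04],[0,0,-0.05,0,0,0,0.04],[-0.01,0.0,-0.09,0,0,0,0.04],[-0.04,0,-0.13,0,0,0.05,0.04],[-0.08,0,-0.16,0,0,0.1,0.04]]' | python3 shift.py|sed -n 2,3p; python3 - <<'E'
from kin import *
rows([.42,-.442,.20],TR(.047,0),14)
E
```

```text
eef_pos: [0.4997, 0.1911, 0.0249]
eef_rot: [3.141, 0.001, 1.57]
wrist_force: [0.5, 0.4, 0.3]
width: 0.0362
eef_pos: [0.5001, 0.1113, 0.1877]
eef_rot: [3.137, -0.0, 1.471]
n>= 11.183760011545735 9.493238955296645
[-0.04, -0.002, -0.001] [0.0, -0.0, 0.102]
[-0.08, -0.003, -0.002] [0.0, -0.0, 0.203]
[-0.12, -0.005, -0.003] [0.001, -0.001, 0.305]
[-0.16, -0.007, -0.004] [0.001, -0.001, 0.407]
[-0.199, -0.009, -0.004] [0.001, -0.001, 0.509]
[-0.239, -0.01, -0.005] [0.001, -0.001, 0.61]
[-0.279, -0.012, -0.006] [0.002, -0.002, 0.712]
[-0.319, -0.014, -0.007] [0.002, -0.002, 0.814]
[-0.359, -0.016, -0.008] [0.002, -0.002, 0.915]
[-0.399, -0.017, -0.009] [0.002, -0.002, 1.017]
[-0.439, -0.019, -0.01] [0.003, -0.002, 1.119]
[-0.479, -0.021, -0.011] [0.003, -0.003, 1.221]
[-0.519, -0.023, -0.012] [0.003, -0.003, 1.322]
[-0.559, -0.024, -0.012] [0.003, -0.003, 1.424]
```

```bash
echo '[[-0.04,-0.002,0,0,0,0.1,0.04],[-0.08,-0.003,0,0,0,0.2,0.04],[-0.12,-0.005,0,0,0,0.3,0.04],[-0.16,-0.007,0,0,0,0.4,0.04],[-0.2,-0.009,0,0,0,0.5,0.04]]' | python3 shift.py|sed -n 2,3p; python3 - <<'E'
from kin import *
rows([.42,-.442,.20],TR(.047,0),8)
E
```

```text
eef_pos: [0.47, -0.0884, 0.1851]
eef_rot: [3.14, -0.0, 0.966]
n>= 7.147659093386746 6.127873112138844
[-0.04, 0.02, -0.002] [0.0, -0.0, 0.115]
[-0.08, 0.04, -0.004] [0.0, -0.0, 0.23]
[-0.12, 0.06, -0.006] [0.001, -0.0, 0.345]
[-0.16, 0.08, -0.007] [0.001, -0.001, 0.46]
[-0.2, 0.1, -0.009] [0.001, -0.001, 0.574]
[-0.239, 0.12, -0.011] [0.001, -0.001, 0.689]
[-0.279, 0.14, -0.013] [0.001, -0.001, 0.804]
[-0.319, 0.16, -0.015] [0.001, -0.001, 0.919]
```

```bash
echo '[[-0.04,0.02,-0.002,0,0,0.115,0.05],[-0.08,0.04,-0.004,0,0,0.23,0.05],[-0.12,0.06,-0.006,0,0,0.345,0.05],[-0.16,0.08,-0.007,0,0,0.46,0.05],[-0.2,0.1,-0.009,0,0,0.574,0.05]]' | python3 shift.py|sed -n 2,3p; python3 - <<'E'
from kin import *
rows([.4181,-.4421,.16],TR(.047,0),4)
t=grab('top'); np.save('d10.npy',t,allow_pickle=True)
E
```

```text
eef_pos: [0.4393, -0.3102, 0.1941]
eef_rot: [3.141, -0.001, 0.391]
n>= 2.758452051949119 2.294860977326494
[-0.017, 0.028, 0.009] [0.0, -0.0, 0.086]
[-0.035, 0.057, 0.017] [0.0, -0.001, 0.172]
[-0.052, 0.085, 0.026] [0.001, -0.001, 0.258]
[-0.07, 0.114, 0.034] [0.001, -0.001, 0.344]
```

```bash
echo '[[-0.02,0.03,0.005,0,0,0.1,0.05],[-0.04,0.07,0.015,0,0,0.2,0.05],[-0.06,0.1,0.025,0,0,0.3,0.05],[-0.07,0.114,0.034,0,0,0.344,0.05],[-0.07,0.114,0.034,0,0,0.344,0.05]]' | python3 shift.py|sed -n 2,3p;echo '[[0,0,0,0,0,0,0.05],[0,0,0,0,0,0,0.05],[0,0,0,0,0,0,0.05]]' | python3 shift.py|sed -n 2,3p; python3 - <<'E'
from kin import *
rows([.4181,-.4421,.0525],TR(.0469,0),1)
t=grab('top')['bgr']; np.save('t11.npy',t); a=np.load('d8.npy',allow_pickle=True)[1]['bgr']; 
for nm,b in (('d10',np.load('d10.npy',allow_pickle=True).item()['bgr']),('now',t)):
    A=cv2.cvtColor(a[222:262,352:440],7).astype(np.float32);B=cv2.cvtColor(b[222:262,352:440],7).astype(np.float32)
    for reg in (slice(0,14),slice(0,40)):
        W=np.eye(2,3,dtype=np.float32)
        try: cc,W=cv2.findTransformECC(cv2.GaussianBlur(A[reg],(0,0),1),cv2.GaussianBlur(B[reg],(0,0),1),W,cv2.MOTION_EUCLIDEAN); print(nm,cc,W.round(3).tolist())
        except cv2.error as e: print(nm,'fail')
E
```

```text
eef_pos: [0.418, -0.4416, 0.1583]
eef_rot: [-3.14, 0.001, 0.05]
eef_pos: [0.4201, -0.4398, 0.161]
eef_rot: [3.14, -0.002, 0.054]
n>= 2.170790859400373 0.05062061606854312
[-0.002, 0.002, 0.108] [0.001, -0.002, 0.007]
d10 0.9984183942387724 [[1.0, 0.0, -0.07599999755620956], [-0.0, 1.0, 0.04699999839067459]]
d10 0.9307852854472852 [[1.0, -0.010999999940395355, 0.03700000047683716], [0.010999999940395355, 1.0, -0.45100000500679016]]
now 0.9983612405926405 [[1.0, 0.0, -0.050999999046325684], [-0.0, 1.0, 0.039000000804662704]]
now 0.9306963256326544 [[1.0, -0.010999999940395355, 0.04800000041723251], [0.010999999940395355, 1.0, -0.4569999873638153]]
```

```bash
echo '[[-0.001,0.001,0.02,0,0,0.003,0.05],[-0.002,0.002,0.045,0,-0.002,0.007,0.05],[-0.002,0.002,0.07,0,-0.002,0.007,0.05],[-0.002,0.002,0.085,0,-0.002,0.007,0.05],[-0.002,0.002,0.092,0,-0.002,0.007,0.05]]' | python3 shift.py|sed -n 2,4p;echo '[[0,0,0,0,0,0,0.05],[0,0,0,0,0,0,0.05],[0,0,0,0,0,0,0.05]]' | python3 shift.py|sed -n 2,3p; python3 - <<'E'
from kin import *
rows([.4181,-.4421,.0520],TR(.0469,0),1)
E
```

```text
eef_pos: [0.4174, -0.4416, 0.0668]
eef_rot: [-3.14, 0.002, 0.046]
wrist_force: [0.2, 0.9, 0.2]
eef_pos: [0.4182, -0.4437, 0.0697]
eef_rot: [3.139, -0.0, 0.045]
n>= 0.35595031061861876 0.021749908121972285
[-0.0, -0.002, 0.018] [0.003, -0.0, -0.002]
```

```bash
echo '[[0,-0.001,0.006,0.001,0,0,0.05],[0,-0.0015,0.011,0.002,0,-0.001,0.05],[0,-0.0015,0.015,0.002,0,-0.002,0.05],[0,-0.0015,0.017,0.002,0,-0.002,0.05],[0,-0.0015,0.017,0.002,0,-0.002,0.05]]' | python3 shift.py|sed -n 2,4p;echo '[[0,0,0,0,0,0,0.05],[0,0,0,0,0,0,0.05],[0,0,0,0,0,0,0.05]]' | python3 shift.py|sed -n 2,4p; python3 - <<'E'
from kin import *
rows([.4181,-.4421,.0513],TR(.0469,0),1)
E
```

```text
eef_pos: [0.4173, -0.441, 0.0506]
eef_rot: [-3.139, 0.001, 0.047]
wrist_force: [0.5, -1.1, -0.2]
eef_pos: [0.4176, -0.4414, 0.0514]
eef_rot: [-3.141, 0.001, 0.047]
wrist_force: [-0.2, 0.5, 0.4]
n>= 0.016223589880914012 0.008517931482166861
[0.0, 0.001, 0.0] [-0.001, 0.001, 0.0]
```

```bash
echo '[[0,0.0006,0,0,0,0,0.03],[0,0.0006,0,0,0,0,0.02],[0,0.0006,0,0,0,0,0],[0,0.0006,0,0,0,0,0],[0,0.0006,0,0,0,0,0]]' | python3 shift.py 40|sed -n 2,6p;echo '[[0,0,0,0,0,0,0],[0,0,0,0,0,0,0],[0,0,0,0,0,0,0],[0,0,0,0,0,0,0]]' | python3 shift.py|sed -n 2,6p; python3 - <<'E'
from kin import *
print(pose())
E
echo '[[0,0,-0.005,0,0,0,0],[0,0,-0.02,0,0,0,0],[0,0,-0.045,0,0,0,0],[0,0,-0.07,0,0,0,0],[0,0,-0.093,0,0,0,0]]' | python3 shift.py |sed -n 2,6p;python3 - <<'E'
from kin import *
rows([.5675,-.2255,.145],TR(.0469,0),6)
E
```

```text
eef_pos: [0.4176, -0.4419, 0.0512]
eef_rot: [-3.14, 0.001, 0.047]
wrist_force: [0.4, -3.0, -0.4]
width: 0.0121
finger_force: 0.5
eef_pos: [0.4176, -0.4419, 0.0512]
eef_rot: [-3.14, 0.001, 0.047]
wrist_force: [-0.3, -0.2, -0.1]
width: 0.0118
finger_force: 40.0
(array([[ 9.98881524e-01,  4.72759306e-02, -8.28544681e-04],
       [ 4.72769763e-02, -9.98880984e-01,  1.29155901e-03],
       [-7.66557871e-04, -1.32928552e-03, -9.99998823e-01]]), array([ 0.41758587, -0.44193627,  0.05122909]))
eef_pos: [0.4179, -0.4423, 0.1467]
eef_rot: [-3.141, 0.0, 0.047]
wrist_force: [0.5, -0.0, -0.9]
width: 0.0115
finger_force: 40.0
n>= 5.2684533825242985 0.0025285247267039625
[0.027, -0.035, 0.0] [-0.0, 0.0, 0.0]
[0.053, -0.07, 0.001] [-0.0, 0.0, 0.0]
[0.08, -0.105, 0.001] [-0.0, 0.0, 0.0]
[0.106, -0.14, 0.001] [-0.0, 0.0, 0.0]
[0.133, -0.175, 0.001] [-0.0, 0.0, 0.0]
[0.16, -0.209, 0.002] [-0.0, 0.0, 0.0]
```

```bash
echo '[[0.027,-0.035,0,0,0,0,0],[0.053,-0.07,0,0,0,0,0],[0.08,-0.105,0,0,0,0,0],[0.106,-0.14,0,0,0,0,0],[0.133,-0.174,0,0,0,0,0]]' | python3 shift.py|sed -n 2,3p; python3 - <<'E'
from kin import *
t=np.load('d10.npy',allow_pickle=True).item()
a,b=.057,.0755;P=[[a,b,.004],[a,-b,.004],[-a,-b,.004],[-a,b,.004]]
px=np.array([(50,62),(325,40),(351,247),(70,272)])/4+[350,218]
q,e=fit([(t,P,px)],[.567,-.223,.047,0],zfree=False);print(q,e.max())
w=np.load('d9.npy',allow_pickle=True).item() # wrist view: +y base edge, +x base edge, corner at crop (492,323)
print(atz(w,np.array((492,323))/4+[180,100],.004), planar(.5675,-.2235,.047,[[a,b,0]]))
rows([.567,-.2233,.145],TR(.0469,0),1)
E
```

```text
eef_pos: [0.5433, -0.2605, 0.1458]
eef_rot: [-3.141, -0.0, 0.047]
[ 0.56858426 -0.22406078  0.04676811  0.        ] 0.7199829490533034
[ 0.62130817 -0.14597128  0.004     ] [[ 0.62088986 -0.14540536  0.        ]]
n>= 0.8823494015266345 0.0046807926162036355
[0.025, -0.036, 0.001] [-0.001, -0.0, 0.0]
```

```bash
echo '[[0.013,-0.018,0,0,0,0,0],[0.022,-0.031,0,0,0,0,0],[0.025,-0.036,0,0,0,0,0],[0.025,-0.036,0,0,0,0,0],[0.025,-0.036,0,0,0,0,0]]' | python3 shift.py|sed -n 2,3p;echo '[[0,0,0.01,0,0,0,0],[0,0,0.025,0,0,0,0],[0,0,0.035,0,0,0,0],[0,0,0.035,0,0,0,0],[0,0,0.035,0,0,0,0]]' | python3 shift.py|sed -n 2,3p; python3 - <<'E'
from kin import *
rows([.567,-.2236,.075],TR(.0469,0),1)
E
```

```text
eef_pos: [0.5651, -0.2259, 0.1446]
eef_rot: [-3.141, 0.001, 0.046]
eef_pos: [0.5651, -0.2246, 0.1086]
eef_rot: [-3.139, 0.002, 0.047]
n>= 0.67406378242227 0.019309256739526673
[0.002, -0.001, 0.034] [-0.002, 0.002, 0.0]
```

```bash
echo '[[0.002,-0.001,0.01,0,0,0,0],[0.002,-0.001,0.02,0,0,0,0],[0.002,-0.001,0.03,0,0.002,0,0],[0.002,-0.001,0.034,0,0.002,0,0],[0.002,-0.001,0.034,0,0.002,0,0]]' | python3 shift.py|sed -n 2,4p;echo '[[0,0,0,0,0,0,0],[0,0,0,0,0,0,0]]' | python3 shift.py|sed -n 2,4p; python3 - <<'E'
from kin import *
print(pose()[1]);rows([.567,-.2236,.0585],TR(.0469,0),1)
E
```

```text
eef_pos: [0.5667, -0.2231, 0.0741]
eef_rot: [-3.139, 0.001, 0.047]
wrist_force: [-0.7, -0.5, -1.9]
eef_pos: [0.5678, -0.2239, 0.076]
eef_rot: [-3.141, -0.002, 0.047]
wrist_force: [-0.4, -0.1, -1.3]
[ 0.56784544 -0.2238534   0.07596303]
n>= 0.3497063094812429 0.015100505491575152
[-0.001, -0.0, 0.017] [-0.001, -0.002, 0.0]
```

Lid bottom is at z ≈ .025, above the rim (.014). Lowering in small steps while watching force.

```bash
for i in 1 2 3 4; do echo '[[-0.0002,0,0.0014,0,0,0,0],[-0.0002,0,0.0028,0,0,0,0],[-0.0002,0,0.004,0,0,0,0],[-0.0002,0,0.004,0,0,0,0]]' | python3 shift.py|sed -n 2,4p|tr '\n' ' ';echo; done
```

```text
eef_pos: [0.5671, -0.2235, 0.0711] eef_rot: [-3.14, -0.001, 0.047] wrist_force: [-0.1, -0.3, -0.4] 
eef_pos: [0.5669, -0.2235, 0.0671] eef_rot: [-3.14, -0.001, 0.047] wrist_force: [-0.0, 0.3, -1.4] 
eef_pos: [0.5667, -0.2235, 0.0631] eef_rot: [-3.14, -0.001, 0.047] wrist_force: [-0.3, -0.1, -0.6] 
eef_pos: [0.5665, -0.2235, 0.0591] eef_rot: [-3.14, -0.001, 0.047] wrist_force: [0.5, 0.8, -1.6]
```

Already below the rim height without contact: it is over the rim.

```bash
for i in 1 2 3; do echo '[[0,0,0.0007,0,0,0,0],[0,0,0.0014,0,0,0,0],[0,0,0.0014,0,0,0,0]]' | python3 shift.py|sed -n 2,4p|tr '\n' ' ';echo; done
```

```text
eef_pos: [0.5666, -0.2236, 0.0579] eef_rot: [-3.14, -0.001, 0.047] wrist_force: [-0.2, -0.4, -1.7] 
eef_pos: [0.5666, -0.2236, 0.0565] eef_rot: [-3.14, -0.001, 0.047] wrist_force: [0.4, -0.8, -1.4] 
eef_pos: [0.5667, -0.2237, 0.0553] eef_rot: [-3.14, -0.001, 0.047] wrist_force: [-0.1, -0.0, -0.5]
```

```bash
echo '[[0,0,0.0004,0,0,0,0],[0,0,0.0008,0,0,0,0],[0,0,0.0008,0,0,0,0]]' | python3 shift.py|sed -n 2,4p; echo '[[0,0,0,0,0,0,0.02],[0,0,0,0,0,0,0.03],[0,0,0,0,0,0,0.04],[0,0,0,0,0,0,0.05]]' | python3 shift.py|sed -n 2,5p; echo '[[0,0,-0.02,0,0,0,0.05],[0,0,-0.05,0,0,0,0.05],[0,0,-0.09,0,0,0,0.06],[-0.04,0,-0.13,0,0,0,0.08],[-0.08,0,-0.16,0,0,0,0.09]]' | python3 shift.py|sed -n 2,3p;echo '[[-0.04,0.03,0,0,0,0,0.09],[-0.08,0.06,0,0,0,0,0.09],[-0.12,0.09,0,0,0,0,0.09],[-0.16,0.12,0,0,0,0,0.09],[-0.2,0.15,0,0,0,0,0.09]]' | python3 shift.py|sed -n 2,3p;echo '[[0,0.04,0,0,0,0,0.09],[0,0.08,0,0,0,0,0.09],[0,0.08,0,0,0,0,0.09]]' | python3 shift.py|sed -n 2,3p;python3 - <<'E'
from kin import *
t=grab('top');s=grab('side');np.save('d12.npy',[t,s],allow_pickle=True)
im=np.zeros((600,800,3),np.uint8)
im[:300,:400]=crop(t,350,218,100,75,4);im[300:,:400]=crop(t,180,230,100,75,4)
im[:300,400:]=crop(s,195,258,100,75,4);im[300:,400:]=crop(s,185,145,100,75,4);cv2.imwrite('pics/f.png',im)
E
```

```text
eef_pos: [0.5668, -0.2237, 0.0552]
eef_rot: [-3.14, -0.001, 0.047]
wrist_force: [-2.4, 1.2, 4.8]
eef_pos: [0.5666, -0.2236, 0.0542]
eef_rot: [-3.14, -0.001, 0.047]
wrist_force: [-0.0, -0.5, -0.4]
width: 0.0419
eef_pos: [0.4917, -0.2276, 0.2123]
eef_rot: [-3.142, -0.003, 0.049]
eef_pos: [0.2974, -0.3876, 0.21]
eef_rot: [-3.141, -0.002, 0.048]
eef_pos: [0.3016, -0.4701, 0.2087]
eef_rot: [-3.14, -0.001, 0.044]
```

View pics/f.png

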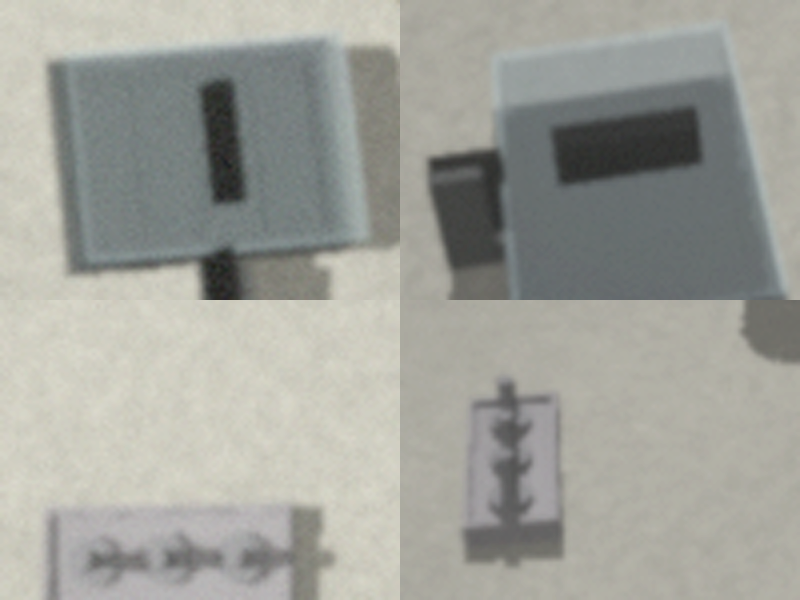

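The pictures show the cover seated on the empty dish and three studs upright in the pocket. The robot is clear of everything, so I'm handing the job in.

```bash
python3 -c "
from cell import ctrl
print(ctrl.read_state()['time_s']); print(ctrl.sign_off())"
```

```text
70.4
the job is handed in; nothing more can be done
None
```

The job is done as asked and handed in at about 70 s, with the three studs upright in the plate's pocket and the cover back on the flat, empty dish, but the wrist force read 136 N for a moment at 7.5 s when the open fingers came down too fast on the cover, over the 120 N limit, so it may be judged a fail.

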